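# Key a timing pulley onto a gear drive

### The job

Take the brass key out of the orange block and lower it into the groove in the drive's upright shaft until it stands on the shoulder, then let go of it. The shaft may stand at any angle within about 50 degrees of the drive's front, so look or feel gently for the groove. Then slide the pulley down over shaft and key, its keyway lined up with the key, and press it gently, past the drag of the small spring plunger, until it sits flat and fully home on the shoulder; let go of it, force nothing and leave the other things on the table where they are.

Things in the scene. Friction and masses are not known exactly. Their poses are not given: they have to be found in the camera images.
- drive: Gear drive fixed to the table: dark foot plate 120x116 mm, blue gearbox 88x84 mm up to 52 mm high, grey motor lying behind it out to x = +101 mm. Origin: underside centre, z up; its front is -x. An upright steel shaft, 28 mm in diameter, stands on a round shoulder (diameter 52 mm, top 62 mm above the origin), its axis through the origin
- shaft_seat (a point): Shaft axis at the top of the shoulder, 62 mm above the drive's origin; axes as the drive's (does not turn with the shaft). Undersides of key and pulley are here when home. A brass spring plunger on the shaft's back, 14 mm higher, drags on the pulley's bore: it hangs there until pushed down with 3 to 10 N. Keep every push on key or pulley under 15 N
- shaft_top (a point): Centre of the shaft's flat top, 38 mm above shaft_seat, axes as the drive's. A groove open at the top and outwards runs down the shaft's side to the shoulder: 12 mm wide, floor 7.5 mm from the axis, mouth slightly chamfered. It looks to the drive's -x, turned from it by an unmeasured angle of up to 0.85 rad either way about z: find it by sight or feel. Shaft braked: turns only above 1.5 N m
- key_block: Orange block fixed to the table, 60x60x22 mm, origin at underside centre. A pocket 15 mm (x) by 13 mm (y), 16 mm deep, in the middle of its top holds the key upright
- key: Loose brass bar, 12 mm (x) by 10 mm (y) by 46 mm high (z), ends chamfered 1 mm, 45 g. Origin: centre of its underside, at the start 6 mm above the table. Home in the groove, its x axis lies along the shaft's radius (either way round), its centre 13.5 to 15 mm from the shaft axis, its top 8 mm above the shaft's top; released in the groove it mostly drops home by itself, else tap it
- pulley: Loose timing pulley, about 160 g, flat on the table: black toothed rim, diameter 80 mm, 0 to 22 mm high; above it a plain aluminium boss to grip, diameter 54 mm, 22 to 42 mm high. Origin: underside centre, z along the bore. Bore 30 mm, right through; keyway 12 mm wide on the bore's -x side, right through, out to 21 mm from the axis; lower mouths chamfered 2 mm. Goes on this way up
- product_box_2: Black carton, 130x110x40 mm, right rear; bystander
- tape_roll_clear: Roll of brown tape, 96 mm across, 48 mm high, at the back; bystander
- stapler: Red and black stapler, 150x36x54 mm, right edge; bystander
- pen_green: Green pen, 140 mm, left front; bystander

How it is judged (in metres and radians):
On the way:
1. the key stands released in the shaft's groove, on the shoulder (z of key in the frame of shaft_seat between -0.003 and 0.003 m and horizontal distance between key and shaft_seat between 0.0115 and 0.0185 m and angle between key's own z axis and vertical below 0.15 rad and contact force between the fingers and key below 0.2 N and horizontal distance between pulley and shaft_seat above 0.05 m), for 0.2 s.
At the end, for the whole second after the job is handed in: Key on the shoulder (within 3 mm), 11.5 to 17.5 mm from the shaft axis; pulley flat on the shoulder (within 2 mm in height, 3 mm of the axis, tilt under 0.06 rad), key in its keyway (11.5 to 17.5 mm towards its -x, within 3 mm sideways); both at rest (z of key in the frame of shaft_seat between -0.003 and 0.003 m and horizontal distance between key and shaft_seat between 0.0115 and 0.0175 m and z of pulley in the frame of shaft_seat between -0.003 and 0.002 m and horizontal distance between pulley and shaft_seat below 0.003 m and angle between pulley's own z axis and vertical below 0.06 rad and x of key in the frame of pulley between -0.0175 and -0.0115 m and y of key in the frame of pulley between -0.003 and 0.003 m and linear speed of each of pulley, key below 0.02 m/s); the robot touches nothing.
It fails at once if key pressed on the drive with more than 40 N (contact force between key and drive above 40 N).
It fails at once if pulley and drive forced together with more than 50 N (all their contacts added, the plunger's side load of about 12 N with them) (contact force between pulley and drive above 50 N).
It fails at once if pulley pressed on the key with more than 40 N (contact force between pulley and key above 40 N).
It fails at once if a bystander pushed away by more than 30 mm (distance of any of product_box_2, tape_roll_clear, stapler, pen_green from where it was at the start of the episode above 0.03 m).
It also fails if it takes over 72 s, if anything falls off the work surface, if the arm or the gripper's body presses on something with over 40 N, if the wrist force passes 120 N, or if a joint passes its speed limit or range.

### The arm

A 6-joint arm with a two-finger parallel gripper is mounted at the origin on the work surface; the furniture and walls round the work are solid. World frame = base frame: x ahead of the robot, y to its left, z up, the work surface at z = 0. Lengths are in mm, angles in rad, forces in N, time in s.
With the tool pointing down it reaches from about 350 to 875 mm from the base axis. Payload 4.2 kg.
Tool frame: the origin (TCP) lies between the finger pads; the fingertips stand 25 mm ahead of it and the grasp point (between the pads) lies 6 mm ahead of it; z points along the fingers, y is the line along which they close (so a half turn about z gives the same grasp; the last joint's range is limited). The gripper opens to 85 mm and grips with 20 to 120 N. Pads are 22 mm wide; open, the fingers measure 114 mm over their backs; the gripper's body (76 mm by 85 mm) begins 54 mm behind the grasp point. The pads swing forward as they close: fully open they stand 13 mm farther back than shut.
Start: joints at [1.386, 0.385, 0.008, 0, -1.194, -0.259], TCP at [268.325, 564.447, 256.312] pointing down, gripper open.
Joint ranges: [-3.14, 3.14], [-1.21, 2.06], [-1.07, 1.41], [-3.16, 2.05], [-2.99, -0.16], [-3.1, 3.1]. Speed limits (rad/s): [2.79, 2.79, 3.14, 3.14, 3.14, 3.14].

### API

Orientations are given as a unit quaternion [x, y, z, w].
In Python, from bench import arm gives the robot as it stands.
- The arm moves only by the shell command python3 -m pendant 'ROWS'. ROWS is JSON, a list of rows, each a list of 7 numbers: the shift along the tool's x, y, z in m, then the turn, a rotation vector about the tool's x, y, z in degrees, then the finger opening in m, from 0 to 0.0854. In form: [[x, y, z, wx, wy, wz, fingers], ...]. A call has 1 to 12 rows; each row shifts and turns the commanded pose from where the row before left it, along the tool's axes as they then stand; what a row does not reach is not made up. A row lasts 1/10 s, in which the tool goes at most 50 mm and 8.59 degrees, less where a joint would pass 70% of its speed; a pose out of reach is approached as far as the arm can. A call is refused whole if a number of a shift passes 0.05 or a number of a turn 8.59, either way. A call with a gripper value outside its range is refused whole. The fingers move at their own pace and stop on an object; the grip force is fixed at half the most. Time passes only in rows, so rows that do not move let the fingers close. It gives the time, the measured TCP pose, the force, the opening and the grip force at its end, in the units of the state.
- arm.read_state(): the state, without advancing time (a new reading comes with each control period).
- arm.get_image(name): name is "scene" or "top" or "wrist"; returns a dict with "image" (384x512x3 uint8, red, green, blue), "fx", "fy", "cx", "cy" (pixels), "xyz" and "rotation" of the camera in the world. Camera axes: x right, y down, z forward; pixel columns grow to the right and rows downward; lengths in mm; the calibration is good to about 2 mm. A picture is of the moment at which its call begins. There is no depth.
- arm.job_done(): hands the job in; it is judged then, once.
The state is a dict: "clock": time; "joints": joint angles; "joint_vel": joint speeds; "joint_efforts": joint torques, N m; "position": TCP position; "ee_rot": TCP orientation; "contact_force": force on the tool from outside, world axes, zero at the start; "wrist_torque": the same for the moment, N m; "gripper_width": finger opening in mm; "grasp_force": force on a finger pad.
Only numpy, scipy, OpenCV 4.12 (cv2) and the standard library are available. Lean on these libraries where they do the work, as an engineer would, in place of code of your own. Each camera call takes 0.05 s, during which the arm holds its last target. There are 200 camera calls.

## Working session

There is one attempt and no reset: what is moved stays moved. The work goes in short steps, Python scripts to look and compute and a shell command to move; the robot and the scene stay as the last step left them, time stands still between calls to the robot, and variables do not carry over. Pictures are saved under pics/ and viewed, at most 10 in all, crops included, and the job is handed in when it is done.

```bash
ls; mkdir -p pics; cat > h.py <<'E'
import numpy as np, cv2
from bench import arm
def grab(n):
    d=arm.get_image(n); d['xyz']=np.array(d['xyz'],float); d['rotation']=np.array(d['rotation'],float)
    return d
def ray(d,u,v):
    r=d['rotation']
    if r.shape!=(3,3):
        from scipy.spatial.transform import Rotation as R; r=R.from_quat(r).as_matrix()
    return d['xyz'], r@np.array([(u-d['cx'])/d['fx'],(v-d['cy'])/d['fy'],1.])
def onz(d,u,v,z):
    o,k=ray(d,u,v); return o+k*(z-o[2])/k[2]
def tri(*dp):
    A=np.zeros((3,3));b=np.zeros(3);L=[]
    for d,(u,v) in dp:
        o,k=ray(d,u,v);k=k/np.linalg.norm(k);P=np.eye(3)-np.outer(k,k);A+=P;b+=P@o;L.append((P,o))
    p=np.linalg.solve(A,b); return p,[float(np.linalg.norm(P@(p-o))) for P,o in L]
def save(d,f): cv2.imwrite(f,d['image'][:,:,::-1])
E
python3 - <<'E'
from h import *
ims=[]
for n in ['scene','top','wrist']:
    d=grab(n); save(d,f'pics/{n}0.png'); np.savez(f'{n}0.npz',**d); print(n,d['fx'],d['cx'],d['cy'],d['xyz'].round(),d['rotation'].round(3).tolist())
s=arm.read_state();print(s)
a=cv2.imread('pics/scene0.png');b=cv2.imread('pics/top0.png');
cv2.imwrite('pics/a.png',cv2.resize(a,(800,600)));cv2.imwrite('pics/b.png',cv2.resize(b,(800,600)))
E
```

```text
pics
scene 389.7808318760239 247.88211052237483 187.64722821457946 [616. 946. 528.] [0.025, 0.837, -0.546, -0.03]
top 459.0574579948388 258.54324170411365 186.98608441516905 [ 357.  -51. 1565.] [0.708, -0.703, 0.051, -0.043]
wrist 285.6867513989393 257.32246187427177 194.12278745309246 [339. 531. 373.] [-0.528, 0.835, 0.13, -0.083]
{'clock': 0.15, 'joints': array([ 1.38560393e+00,  3.85355173e-01,  6.93125457e-03, -3.49968561e-04,
       -1.19397550e+00, -2.58556982e-01]), 'joint_vel': array([ 0.0016357 , -0.00319788,  0.00442561,  0.00117685, -0.00024262,
        0.00046915]), 'joint_efforts': array([-7.61848642e-04, -3.92679262e+01,  1.88582325e+01,  4.18861538e+00,
       -3.41468673e-03, -4.02459676e-06]), 'position': array([268.16847838, 564.10465436, 255.4847553 ]), 'ee_rot': array([ 9.75472096e-01, -2.20121606e-01, -1.33150170e-04,  8.06972855e-04]), 'contact_force': array([ 0.21615242,  0.1659874 , -0.41208364]), 'wrist_torque': array([-0.02464835, -0.03258738, -0.00475561]), 'grasp_force': 0.0, 'gripper_width': 85.17853850950257}
```

View pics/a.png

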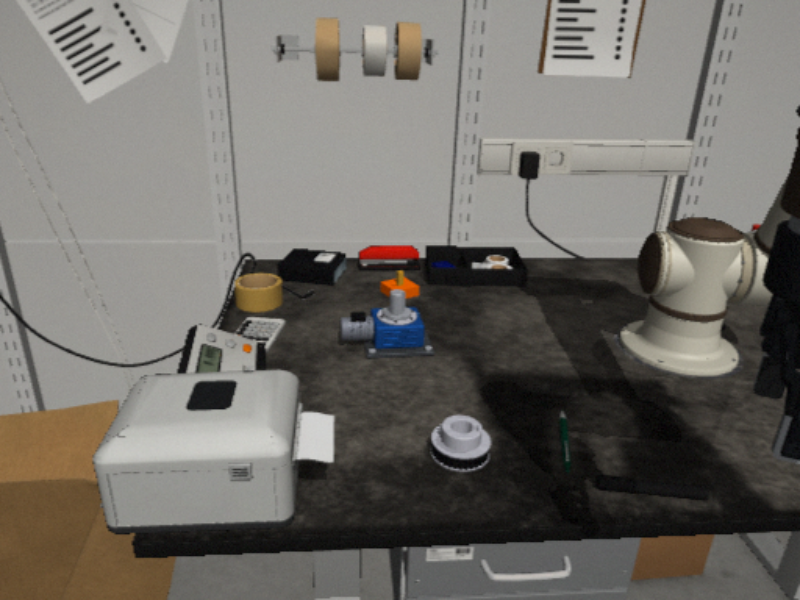

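View pics/b.png

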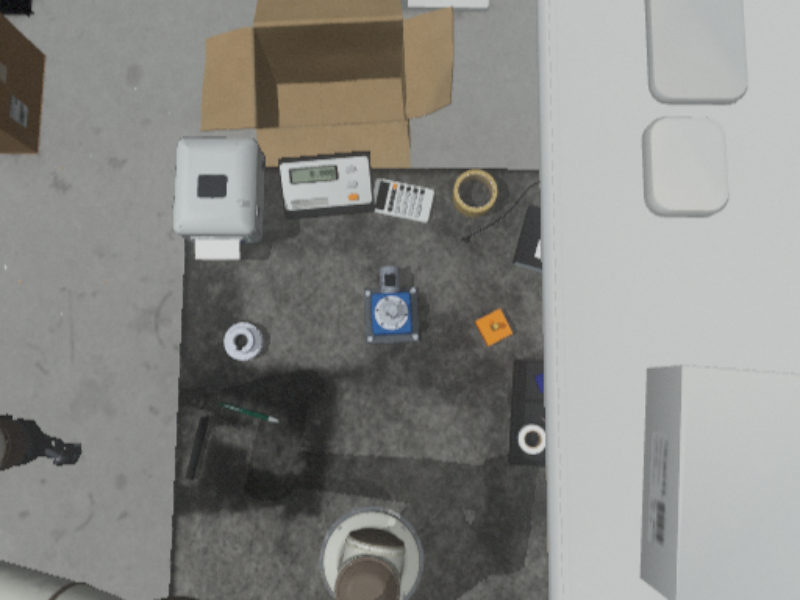

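Scene view (800x600): pulley (460,440), drive shaft (398,300), orange block (400,288). Top view: shaft (391,312), block (494,327) and pulley (243,341), with everything else clear of them. Now I'll measure.

```bash
python3 - <<'E'
from h import *
L=lambda n:{k:v for k,v in np.load(n+'0.npz').items()}
T=L('top');S=L('scene')
def mask(d,lo,hi,box):
    h=cv2.cvtColor(d['image'],cv2.COLOR_RGB2HSV);m=cv2.inRange(h,lo,hi);z=np.zeros_like(m);x0,y0,x1,y1=box;z[y0:y1,x0:x1]=m[y0:y1,x0:x1];return z
def big(m): 
    c,_=cv2.findContours(m,0,2);return max(c,key=cv2.contourArea)
c=big(mask(T,(5,150,120),(25,255,255),(290,190,340,230)));r=cv2.minAreaRect(c);print('block',r)
p=cv2.boxPoints(r);W=np.array([onz(T,u,v,22) for u,v in p]);print(W.round(1),W.mean(0).round(1),np.linalg.norm(W-np.roll(W,1,0),axis=1).round(1))
e=W[1]-W[0];print('yaw',np.arctan2(e[1],e[0])%(np.pi/2))
c=big(mask(T,(100,130,60),(130,255,255),(220,170,290,230)));r=cv2.minAreaRect(c)
p=cv2.boxPoints(r);W=np.array([onz(T,u,v,52) for u,v in p]);print('box',W.round(1).tolist(),W.mean(0).round(1),np.linalg.norm(W-np.roll(W,1,0),axis=1).round(1))
e=W[1]-W[0];print('yaw',np.arctan2(e[1],e[0])%(np.pi/2))
print('pulley rough',onz(T,243*.64,341*.64,42), tri((T,(243*.64,341*.64)),(S,(461*.64,424*.64))))
print('shaft',tri((T,(393*.64,311*.64)),(S,(398*.64,291*.64))), 'key',tri((T,(496*.64,324*.64)),(S,(400*.64,272*.64))))
i=T['image'];a=[cv2.resize(i[y:y+50,x:x+50],(390,390),interpolation=cv2.INTER_CUBIC) for x,y in[(130,193),(225,172),(292,184)]]
j=S['image'];a+=[cv2.resize(j[y:y+65,x:x+65],(390,390),interpolation=cv2.INTER_CUBIC) for x,y in[(263,250),(222,170)]]
w=np.hstack(a[:2]);cv2.imwrite('pics/c.png',cv2.resize(np.vstack([np.hstack(a[:3]),np.hstack(a[3:]+[a[0]*0])]),(800,533))[:,:,::-1])
from scipy.spatial.transform import Rotation as R
w=L('wrist');s=arm.read_state();t=R.from_quat(s['ee_rot']);print('cam in tool',t.inv().apply(w['xyz']-s['position']).round(1),(t.inv()*R.from_quat(w['rotation'])).as_matrix().round(3).tolist())
E
```

```text
block ((315.6000061035156, 209.20001220703125), (17.88854217529297, 17.8885440826416), 63.43495178222656)
[[ 501.7 -220.    22. ]
 [ 529.2 -274.5   22. ]
 [ 475.1 -300.8   22. ]
 [ 447.9 -246.5   22. ]] [ 488.5 -260.4   22. ] [60.  61.  60.2 60.8]
yaw 0.46788477671479356
box [[554.6, 5.4, 52.0], [560.1, -78.0, 52.0], [473.7, -83.4, 52.0], [468.3, -0.7, 52.0]] [514.2 -39.2  52. ] [86.6 83.5 86.6 82.9]
yaw 0.06581077578401162
pulley rough [453.52501194 273.14419284  42.        ] (array([454.29406329, 273.85341796,  38.07392414]), [0.5342529454518992, 0.5342529454519523])
shaft (array([513.4678932 , -44.29760271,  96.1240037 ]), [0.12973262073307695, 0.1297326207328703]) key (array([ 490.18036752, -263.0547326 ,   45.4985568 ]), [2.4008029572786946, 2.4008029572788385])
cam in tool [  78.1   -0.3 -117.9] [[0.001, -0.952, -0.305], [1.0, 0.001, 0.001], [-0.0, -0.305, 0.952]]
```

View pics/c.png

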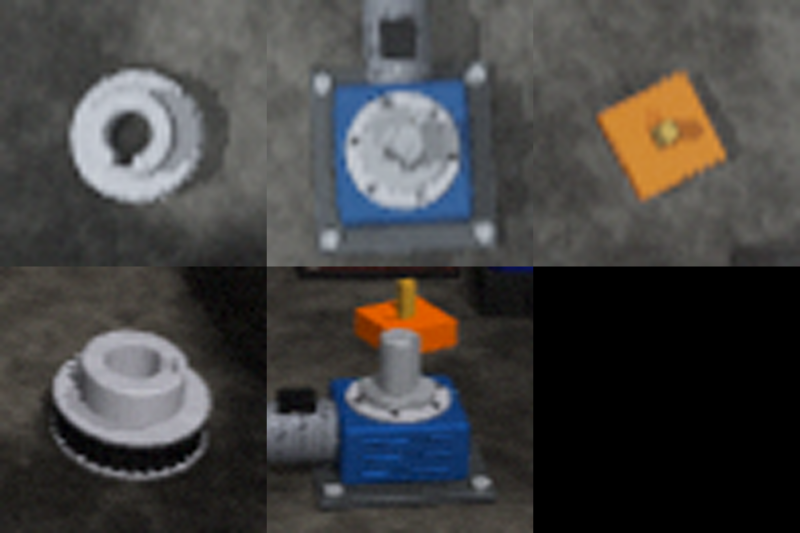

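Block (488,-260), side 60, yaw about 0.468 mod 90°. Drive box centre (514,-39), yaw about 0.066. Top crop: the groove points down-left of the shaft (-x,+y). The pulley's keyway points down (-x, slightly +y). I'll pass over all three with the wrist camera, pulley first.

```bash
python3 -m pendant '[[0.0366,0.0228,0,0,0,0,0.0854],[0.0366,0.0228,0,0,0,0,0.0854],[0.0366,0.0228,0,0,0,0,0.0854],[0.0366,0.0228,0,0,0,0,0.0854],[0.0366,0.0228,0,0,0,0,0.0854],[0.0366,0.0228,0,0,0,0,0.0854],[0.0366,0.0228,0,0,0,0,0.0854],[0.0366,0.0228,0,0,0,0,0.0854],[0,0,0,0,0,0,0.0854],[0,0,0,0,0,0,0.0854]]'; python3 - <<'E'
from h import *
d=grab('wrist');np.savez('wp1.npz',**d);save(d,'pics/wp1.png');s=arm.read_state();print(s['position'],s['ee_rot'])
E
```

```text
clock: 1.15
position: [454.8, 273.1, 256.1]
ee_rot: [0.975, -0.221, -0.0, 0.0]
contact_force: [-0.2, 0.8, 0.4]
gripper_width: 85.6
grasp_force: 0.0
[454.43870487 273.87369609 256.14502107] [ 9.75403122e-01 -2.20428519e-01 -1.29541018e-04  4.27399037e-05]
```

```bash
python3 -m pendant '[[0.0236,0.0322,0,0,0,0,0.0854],[0.0236,0.0322,0,0,0,0,0.0854],[0.0236,0.0322,0,0,0,0,0.0854],[0.0236,0.0322,0,0,0,0,0.0854],[0.0236,0.0322,0,0,0,0,0.0854],[0.0236,0.0322,0,0,0,0,0.0854],[0.0236,0.0322,0,0,0,0,0.0854],[0.0236,0.0322,0,0,0,0,0.0854],[0,0,0,0,0,0,0.0854],[0,0,0,0,0,0,0.0854]]'; python3 - <<'E'
from h import *
d=grab('wrist');np.savez('wp2.npz',**d);save(d,'pics/wp2.png');s=arm.read_state();print(s['position'],s['ee_rot'])
E
python3 -m pendant '[[0.014,0.0416,0,0,0,0,0.0854],[0.014,0.0416,0,0,0,0,0.0854],[0.014,0.0416,0,0,0,0,0.0854],[0.014,0.0416,0,0,0,0,0.0854],[0.014,0.0416,0,0,0,0,0.0854],[0,0,0,0,0,0,0.0854],[0,0,0,0,0,0,0.0854]]'; python3 - <<'E'
from h import *
d=grab('wrist');np.savez('wp3.npz',**d);s=arm.read_state();print(s['position'],s['ee_rot'])
a=[]
for n,p in(('wp1',(454,274,35)),('wp2',(514,-42,95)),('wp3',(489,-262,35))):
    D=np.load(n+'.npz');from scipy.spatial.transform import Rotation as R
    c=R.from_quat(D['rotation']).inv().apply(np.array(p)-D['xyz']);u=int(D['fx']*c[0]/c[2]+D['cx']);v=int(D['fy']*c[1]/c[2]+D['cy']);x0,y0=u-40,v-40;print(n,x0,y0)
    a.append(cv2.resize(D['image'][y0:y0+80,x0:x0+80],(400,400),interpolation=cv2.INTER_CUBIC))
cv2.imwrite('pics/d.png',cv2.resize(np.hstack(a),(798,266))[:,:,::-1]);cv2.imwrite('pics/e.png',np.hstack(a[1:])[:,:,::-1])
E
```

```text
clock: 2.2
position: [514.4, -39.3, 256.0]
ee_rot: [0.975, -0.22, -0.0, -0.0]
contact_force: [-0.1, 0.7, -0.6]
gripper_width: 85.4
grasp_force: 0.0
[514.39965555 -38.68733551 256.12260429] [ 9.75608344e-01 -2.19518407e-01 -1.53435462e-04 -6.57035080e-05]
clock: 2.95
position: [488.6, -256.9, 256.0]
ee_rot: [0.976, -0.22, -0.0, -0.0]
contact_force: [0.1, 0.6, -0.7]
gripper_width: 85.4
grasp_force: 0.0
[ 488.70354427 -256.27112557  256.18811953] [ 9.75668534e-01 -2.19250706e-01 -1.08826821e-04 -1.69114323e-04]
wp1 217 130
wp2 220 142
wp3 221 127
```

View pics/e.png

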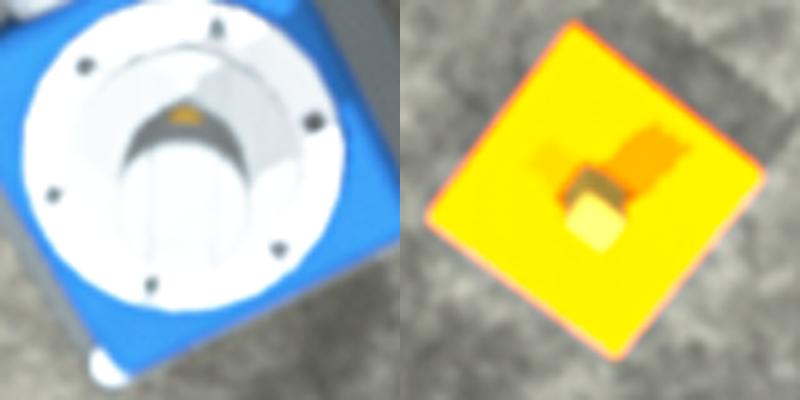

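Left crop: shaft top at (185,200), with the plunger straight behind it at (185,115). Faint groove edges at x≈152 and 213 run down, so the groove faces tool -x. Right crop: key top at (597,222), aligned with the block. I'll measure these on stretched channels.

```bash
python3 - <<'E'
from h import *
D={n:{k:v for k,v in np.load(n+'.npz').items()} for n in('wp1','wp2','wp3')}
# stretched crops
def st(n,x0,y0,w,lo,hi,ch=2):
    c=D[n]['image'][y0:y0+w,x0:x0+w,ch].astype(float);return cv2.resize(np.clip((c-lo)/(hi-lo)*255,0,255).astype(np.uint8),(400,400),interpolation=cv2.INTER_CUBIC)
cv2.imwrite('pics/f.png',np.hstack([st('wp2',220+20,142+15,40,215,255,0),st('wp1',217,130,80,120,255,2)]))
b=D['wp2']['image'].astype(int)
print(b[157+15:157+40,220+20:220+55,0][::2])
k=D['wp3']['image'];print(k[127+34:127+54,221+30:221+50,2])
E
```

```text
[[247 248 248 246 228 171 137 149 177 198 212 235 244 249 252 252 252 253
  252 251 245 235 220 188 156 136 124 131 169 212 224 222 220 222 222]
 [247 248 248 239 204 175 201 234 247 244 243 252 255 254 254 254 254 255
  255 255 255 255 254 245 231 211 176 145 154 196 221 221 221 222 224]
 [251 249 245 233 217 233 250 254 254 251 248 253 254 254 254 254 254 254
  254 254 254 254 253 251 254 253 240 203 168 183 216 225 237 247 252]
 [254 253 250 242 241 251 254 254 253 250 248 253 254 254 254 254 254 254
  254 254 254 254 253 251 253 255 255 249 220 196 222 245 254 255 254]
 [254 254 253 249 250 253 254 254 254 251 247 253 254 254 254 254 254 254
  254 254 254 254 252 251 253 254 254 254 243 228 244 254 254 254 254]
 [254 254 252 250 252 254 254 254 254 252 247 252 254 254 254 254 254 254
  254 254 254 252 250 251 253 254 254 254 251 240 248 254 254 254 254]
 [254 254 252 252 253 254 254 254 254 250 247 253 254 254 254 254 254 254
  254 253 253 252 250 251 253 254 254 254 251 244 248 253 254 254 254]
 [254 254 253 252 253 254 254 254 253 248 247 253 254 254 254 253 253 253
  253 253 2
[... 1786 characters left out ...]
   0   0
    0   0]
 [  0   0   0   0  72 107 120 128 128 127 128 129 126 104  50   0   0   0
    0   0]
 [  0   0   0   0   0  57  96 119 125 129 128 124 113  72   0   0   0   0
    0   0]
 [  0   0   0   0   0   0  30  87 111 122 123 112  85   0   0   0   0   0
    0   0]
 [  0   0   0   0   0   0   0   0  69 101 106  83  22   0   0   0   0   0
    0   0]
 [  0   0   0   0   0   0   0   0   0  38  58   0   0   0   0   0   0   0
    0   0]
 [  0   0   0   0   0   0   0   0   0   0   0   0   0   0   0   0   0   0
    0   0]
 [  0   0   0   0   0   0   0   0   0   0   0   0   0   0   0   0   0   0
    0   0]
 [  0   0   0   0   0   0   0   0   0   0   0   0   0   0   0   0   0   0
    0   0]]
```

View pics/f.png

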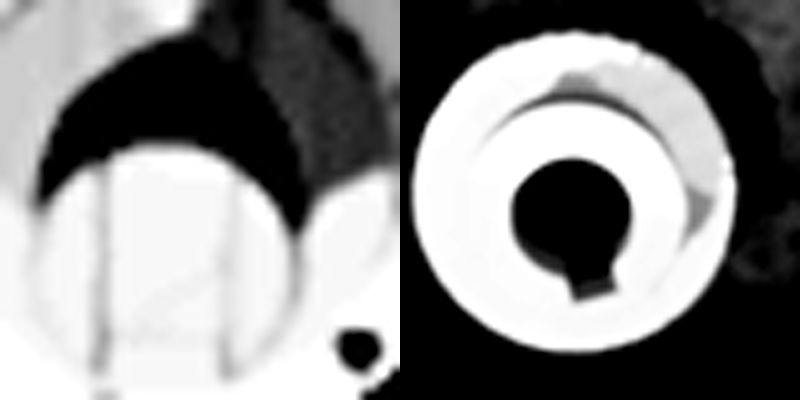

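Left crop, shaft top: groove wall seams at x≈102 and 229 (13 mm apart) and its floor edge at y≈335, 7 mm from centre (165,270). So the groove faces image-down. Right crop: bore centre (571,215), keyway at (592,288). Now pixels to metric.

```bash
python3 - <<'E'
from h import *
D={n:{k:v for k,v in np.load(n+'.npz').items()} for n in('wp1','wp2','wp3')}
W=D['wp3'];h=cv2.cvtColor(W['image'],cv2.COLOR_RGB2HSV);m=cv2.inRange(h,(8,150,120),(35,255,255))
c=max(cv2.findContours(m,0,2)[0],key=cv2.contourArea);p=cv2.boxPoints(cv2.minAreaRect(c));P=np.array([onz(W,u,v,22) for u,v in p]);print('block',P.mean(0).round(1),np.linalg.norm(P-np.roll(P,1,0),axis=1).round(1),[float(np.arctan2(*(P[i+1]-P[i])[1::-1])%(np.pi/2)) for i in range(3)])
q=np.array([(2.9,10.2),(9.7,16),(14.4,10.5)])+[251,161];Q=np.array([onz(W,u,v,52) for u,v in q]);print('key corners',Q.round(1).tolist(),'centre',((Q[0]+Q[2])/2).round(1))
w2=D['wp2'];f=lambda n,x,y,s,x0,y0,z:onz(D[n],x0+x*s-.5+s/2*0,y0+y*s-.5,z)
g=lambda x,y,z=100:f('wp2',x,y,.1,240,157,z)
a,b,c2,d=g(105,165),g(98,370),g(236,165),g(224,375)
for u,v in((a,b),(c2,d)): print('groove line',u.round(1),v.round(1),np.arctan2(v[1]-u[1],v[0]-u[0]))
print('mid of lines',((a+c2)/2).round(1),((b+d)/2).round(1),'sides',g(38,270).round(1),g(298,270).round(1),'top edge',g(165,143).round(1))
# pulley: outer rim circle at z=22, bore at 42
w1=D['wp1'];G=w1['image'][:,:,2]
m=cv2.inRange(G[130:210,217:297],170,255)
cs,_=cv2.findContours(cv2.morphologyEx(m,cv2.MORPH_CLOSE,np.ones((3,3))),1,2)
for c in cs:
    if len(c)>20:
        P=np.array([onz(w1,217+u,130+v,42) for u,v in c[:,0]])[:,:2].astype(np.float32);print('contour',len(c),cv2.minEnclosingCircle(P))
k=lambda x,y,z=42:f('wp1',x-400,y,.2,217,130,z)
print('bore sides',k(512,215).round(1),k(632,215).round(1),'top',k(571,157).round(1),'keyway end',k(575,300,42).round(1),k(613,290,42).round(1))
E
```

```text
block [ 490.2 -260.1   22. ] [63.7 62.  61.  64.1] [0.4557582796267927, 0.476253977117989, 0.4980879219578065]
key corners [[492.7, -254.1, 52.0], [483.1, -258.3, 52.0], [486.7, -266.0, 52.0]] centre [ 489.7 -260.    52. ]
groove line [528.5 -37.7 100. ] [509.7 -27.8 100. ] 2.657353210543577
groove line [523.  -49.3 100. ] [503.8 -39.  100. ] 2.648971876322661
mid of lines [525.7 -43.5 100. ] [506.8 -33.4 100. ] sides [521.7 -27.  100. ] [510.6 -50.3 100. ] top edge [528.  -43.9 100. ]
contour 34 ((453.341552734375, 280.9407043457031), 18.186382293701172)
contour 96 ((460.4397277832031, 278.462158203125), 38.940616607666016)
bore sides [463.1 293.7  42. ] [450.8 267.8  42. ] top [469.6 274.9  42. ] keyway end [437.6 289.3  42. ] [435.9 279.9  42. ]
```

Everything agrees. Shaft axis is about (515.8,-38.3), groove azimuth 2.653 (-0.555 from the drive's front). Key is at (489.7,-260), x axis at about 0.47. Next I turn to tool yaw -2.672 over the key while descending, then recheck from the opposite side.

```bash
python3 -m pendant '[[0,0,0.004,0,0,8.513,0.0854],[0,0,0.004,0,0,8.513,0.0854],[0,0,0.004,0,0,8.513,0.0854],[0,0,0.004,0,0,8.513,0.0854],[0,0,0.004,0,0,8.513,0.0854],[0,0,0.004,0,0,8.513,0.0854],[0,0,0.004,0,0,8.513,0.0854],[0,0,0.004,0,0,8.513,0.0854],[0,0,0.004,0,0,8.513,0.0854],[0,0,0.004,0,0,8.513,0.0854],[0,0,0.004,0,0,8.513,0.0854],[0,0,0.004,0,0,8.513,0.0854]]'
python3 -m pendant '[[0,0,0.004,0,0,8.513,0.0854],[0,0,0.004,0,0,8.513,0.0854],[0,0,0.004,0,0,8.513,0.04],[0,0,0,0,0,0,0.04],[0,0,0,0,0,0,0.04],[0,0,0,0,0,0,0.04]]'; cat >> h.py <<'E'
from scipy.spatial.transform import Rotation as R
def pose():
    s=arm.read_state();t=R.from_quat(s['ee_rot']);m=t.as_matrix()
    print('t',s['clock'],'pos',s['position'].round(2),'yaw',round(float(np.arctan2(m[1,0],m[0,0])),4),'zax',m[:,2].round(4),'w',round(s['gripper_width'],1),'F',np.round(s['contact_force'],1),'g',round(s['grasp_force'],1));return s['position'],m
def todo(target,yaw):
    p,m=pose();a=np.arctan2(m[1,0],m[0,0]);print('shift tool mm',(m.T@(np.array(target)-p)).round(2),'wz deg',np.degrees(-((yaw-a+np.pi)%(2*np.pi)-np.pi)).round(2))
def pix(d,p):
    c=R.from_quat(d['rotation']).inv().apply(np.array(p,float)-d['xyz']);return np.array([d['fx']*c[0]/c[2]+d['cx'],d['fy']*c[1]/c[2]+d['cy']])
E
python3 - <<'E'
from h import *
d=grab('wrist');np.savez('wp4.npz',**d)
c=pix(d,(489.7,-260,52));print(c);x,y=(c-30).astype(int);np.set_printoptions(linewidth=200);print(x,y);print(d['image'][y+14:y+46,x+14:x+46,2])
cv2.imwrite('pics/g.png',cv2.resize(d['image'][y-20:y+80,x-20:x+80],(500,500))[:,:,::-1]);todo((489.7,-260,65),-2.672)
E
```

```text
clock: 4.2
position: [489.1, -255.3, 208.4]
ee_rot: [-0.441, 0.898, -0.0, 0.0]
contact_force: [0.9, 0.1, 0.2]
gripper_width: 85.5
grasp_force: 0.0
clock: 4.8
position: [488.7, -256.8, 196.7]
ee_rot: [-0.234, 0.972, -0.0, 0.0]
contact_force: [0.1, 0.5, 0.5]
gripper_width: 39.8
grasp_force: 0.0
[253.59742543 187.20085237]
223 157
[[0 0 0 ... 0 0 0]
 [0 0 0 ... 0 0 0]
 [0 0 0 ... 0 0 0]
 ...
 [0 0 0 ... 0 0 0]
 [0 0 0 ... 0 0 0]
 [0 0 0 ... 0 0 0]]
t 4.85 pos [ 488.63 -257.04  196.68] yaw -2.6698 zax [ 6.e-04 -1.e-04 -1.e+00] w 40.3 F [-1.1 -0.1 -0.2] g 0.0
shift tool mm [  0.46  -3.07 131.68] wz deg 0.13
```

```bash
python3 - <<'E'
from h import *
W={k:v for k,v in np.load('wp4.npz').items()};i=W['image'];y0,x0=150,215
B=i[y0:y0+80,x0:x0+80,2]
m=cv2.inRange(B,20,255);n,l,s,c=cv2.connectedComponentsWithStats(m);print(s[1:][s[1:,4]>20],B.max())
h=cv2.cvtColor(i,cv2.COLOR_RGB2HSV);mm=cv2.inRange(h,(8,150,120),(35,255,255))
ct=max(cv2.findContours(mm,0,2)[0],key=cv2.contourArea);p=cv2.boxPoints(cv2.minAreaRect(ct));P=np.array([onz(W,u,v,22) for u,v in p]);print('block',P.mean(0).round(1),[float(np.arctan2(*(P[j+1]-P[j])[1::-1])%(np.pi/2)) for j in range(3)])
q=cv2.inRange(B,85,255)
ct=max(cv2.findContours(q,0,2)[0],key=cv2.contourArea);r=cv2.minAreaRect(ct);print(r)
u,v=np.array(r[0])+[x0,y0];print('top@52',onz(W,u,v,52).round(1))
w3={k:v for k,v in np.load('wp3.npz').items()};print(tri((W,(u,v)),(w3,(259.65,171.35))))
cv2.imwrite('pics/h.png',cv2.resize(i[y0:y0+80,x0:x0+80],(500,500),interpolation=cv2.INTER_CUBIC)[:,:,::-1])
E
```

```text
[[   0    0   80   80 3279]
 [  33   23   12   21  225]] 193
block [ 488.7 -261.1   22. ] [0.43797753469675094, 0.4736815118595521, 0.5010657948880878]
((39.5, 39.5), (79.0, 79.0), 90.0)
top@52 [ 491.4 -258.2   52. ]
(array([ 490.39399963, -259.51489115,   55.6362348 ]), [0.8559917250425424, 0.8559917250425593])
```

View pics/h.png

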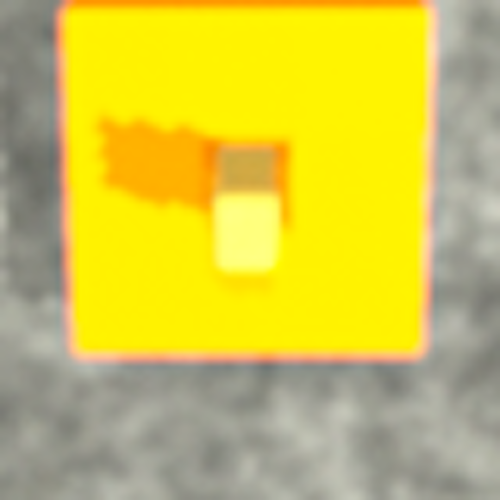

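Crop: key top centre at (246,233), long side along tool x (vertical). That is pixel (253.9,186.8), against (253.6,187.2) predicted for z=52, so the key position holds. Descending.

```bash
python3 -m pendant '[[0,-0.003,0.03,0,0,0,0.03],[0,0,0.03,0,0,0,0.03],[0,0,0.03,0,0,0,0.03],[0,0,0.025,0,0,0,0.03],[0,0,0,0,0,0,0.03],[0,0,0,0,0,0,0.03]]'; python3 -c "
from h import *;todo((489.7,-260,65),-2.672)"
```

```text
clock: 5.45
position: [490.1, -260.5, 81.8]
ee_rot: [-0.233, 0.972, -0.0, -0.0]
contact_force: [1.0, 0.4, -0.0]
gripper_width: 30.4
grasp_force: 0.0
t 5.45 pos [ 490.08 -260.47   81.76] yaw -2.6713 zax [ 0.e+00 -5.e-04 -1.e+00] w 30.4 F [ 1.   0.4 -0. ] g 0.0
shift tool mm [ 0.12  0.6  16.76] wz deg 0.04
```

```bash
python3 -m pendant '[[0,0,0.016,0,0,0,0.03],[0,0,0,0,0,0,0.03],[0,0,0,0,0,0,0.0],[0,0,0,0,0,0,0.0],[0,0,0,0,0,0,0.0],[0,0,0,0,0,0,0.0],[0,0,0,0,0,0,0.0]]'; python3 -c "
from h import *;pose()"
```

```text
clock: 6.15
position: [490.7, -260.6, 67.0]
ee_rot: [-0.233, 0.973, -0.001, 0.001]
contact_force: [-0.3, 0.3, 6.0]
gripper_width: 7.3
grasp_force: 59.1
t 6.15 pos [ 490.67 -260.6    66.98] yaw -2.6717 zax [ 0.0028 -0.0011 -1.    ] w 7.3 F [-0.3  0.3  6. ] g 59.1
```

```bash
python3 -m pendant '[[0,0,-0.01,0,0,0,0.0],[0,0,-0.02,0,0,0,0.0],[0,0,-0.03,0,0,0,0.0],[0,0,-0.03,0,0,0,0.0],[0,0,-0.03,0,0,0,0.0],[0,0,0,0,0,0,0.0],[0,0,0,0,0,0,0]]'; python3 - <<'E'
from h import *
pose();d=grab('wrist');np.savez('wp5.npz',**d)
p,m=pose();c=pix(d,p+m@[0,0,40]);x,y=(c-50).astype(int);print(x,y)
w=cv2.resize(d['image'][y:y+100,x:x+100],(400,400),interpolation=cv2.INTER_CUBIC)
s=grab('scene');c=pix(s,p+m@[0,0,40]);x,y=(c-20).astype(int)
w2=cv2.resize(s['image'][y:y+40,x:x+40],(400,400),interpolation=cv2.INTER_CUBIC)
cv2.imwrite('pics/i.png',np.hstack([w,w2])[:,:,::-1])
E
```

```text
clock: 6.85
position: [489.5, -260.2, 186.3]
ee_rot: [-0.232, 0.973, -0.0, 0.001]
contact_force: [-0.5, -0.6, -0.4]
gripper_width: 7.6
grasp_force: 58.8
t 6.85 pos [ 489.54 -260.17  186.26] yaw -2.6728 zax [ 1.8e-03  1.0e-04 -1.0e+00] w 7.6 F [-0.5 -0.6 -0.4] g 58.8
t 6.9 pos [ 488.96 -260.    185.1 ] yaw -2.6729 zax [-6.e-04  8.e-04 -1.e+00] w 8.0 F [ 0.6 -0.4 -0.1] g 58.8
207 185
```

View pics/i.png

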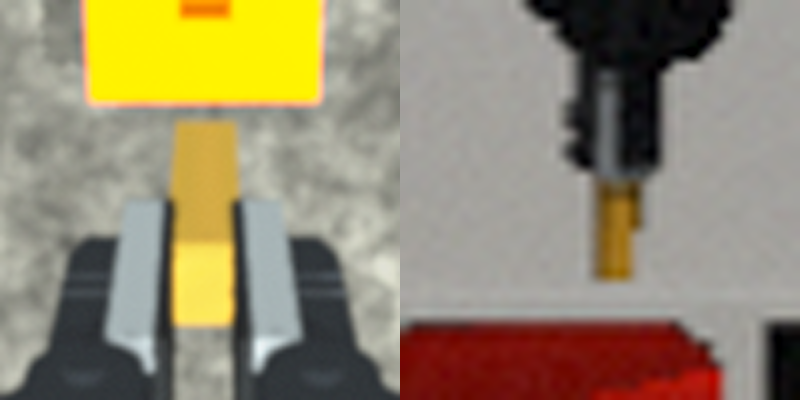

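Key held upright between the pads (top face (203,283), lower near edge (205,122) in the left crop), with no visible tilt. Now its offset in the tool frame and the move to the shaft.

```bash
python3 - <<'E'
from h import *
W={k:v for k,v in np.load('wp5.npz').items()}
p,m=pose()
def tp(x,y,z):
    u,v=207+x/4-.5,185+y/4-.5;o,k=ray(W,u,v);o=m.T@(o-p);k=m.T@k;return (o+k*(z-o[2])/k[2]).round(1)
for z in(13,15,17):print('z',z,'top near L,R',tp(172,242,z),tp(238,242,z),'far',tp(172,326,z),tp(234,326,z))
for z in(59,61):print(z,'bottom near',tp(175,122,z),tp(237,122,z))
th=2.653;r=np.array([np.cos(th),np.sin(th)])
k=np.array([515.8,-38.3])+14.3*r;print('key target',k);todo((k[0],k[1],175),2.653)
E
```

```text
t 6.95 pos [ 488.75 -260.    184.45] yaw -2.6729 zax [-1.9e-03  9.0e-04 -1.0e+00] w 7.8 F [-0.   0.9 -0.5] g 58.8
z 13 top near L,R [ 7.  -4.2 13. ] [ 7.   4.3 13. ] far [-5.5 -4.3 13. ] [-5.5  3.9 13. ]
z 15 top near L,R [ 5.9 -4.3 15. ] [ 5.9  4.4 15. ] far [-6.7 -4.4 15. ] [-6.7  4.  15. ]
z 17 top near L,R [ 4.8 -4.4 17. ] [ 4.9  4.4 17. ] far [-8.  -4.5 17. ] [-8.  4. 17.]
59 bottom near [ 5.  -5.1 59. ] [ 5.   5.4 59. ]
61 bottom near [ 4.2 -5.1 61. ] [ 4.2  5.4 61. ]
key target [503.17318125 -31.58781345]
t 6.95 pos [ 488.75 -260.    184.45] yaw -2.6729 zax [-1.9e-03  9.0e-04 -1.0e+00] w 7.8 F [-0.   0.9 -0.5] g 58.8
shift tool mm [-116.06  197.25    9.64] wz deg 54.85
```

```bash
python3 -m pendant '[[-0.0232,0.0395,0,0,0,0,0],[-0.0232,0.0395,0,0,0,0,0],[-0.0232,0.0395,0,0,0,0,0],[-0.0232,0.0395,0,0,0,0,0],[-0.0232,0.0393,0,0,0,0,0],[0,0,0,0,0,7.84,0],[0,0,0,0,0,7.84,0],[0,0,0,0,0,7.84,0],[0,0,0,0,0,7.84,0],[0,0,0,0,0,7.84,0],[0,0,0,0,0,7.84,0],[0,0,0,0,0,7.84,0]]'; python3 -m pendant '[[0,0,0,0,0,0,0],[0,0,0,0,0,0,0],[0,0,0,0,0,0,0]]'; python3 - <<'E'
from h import *
d=grab('wrist');np.savez('wp6.npz',**d)
todo((503.2,-31.6,175),2.653)
a=pix(d,(515.8,-38.3,100)).round(1);print('axis',a,'groove mouth',pix(d,(503.4,-31.7,100)).round(1));x,y=int(a[0])-35,int(a[1])-35;print(x,y)
g=d['image'][y:y+70,x:x+70].astype(float)
s=np.clip((g-180)/75*255,0,255).astype(np.uint8)
cv2.imwrite('pics/j.png',np.hstack([cv2.resize(q.astype(np.uint8),(400,400),interpolation=cv2.INTER_CUBIC) for q in(g,s)])[:,:,::-1])
E
```

```text
clock: 8.15
position: [503.1, -32.0, 183.9]
ee_rot: [0.245, 0.97, -0.001, -0.001]
contact_force: [-0.4, 0.2, -0.6]
gripper_width: 7.4
grasp_force: 58.9
clock: 8.45
position: [503.6, -31.9, 184.8]
ee_rot: [0.241, 0.971, -0.0, -0.001]
contact_force: [-0.2, 0.8, 0.1]
gripper_width: 8.0
grasp_force: 58.9
t 8.5 pos [503.73 -31.91 184.97] yaw 2.6543 zax [-7.e-04 -2.e-04 -1.e+00] w 7.8 F [ 0.6  0.5 -0.4] g 58.9
shift tool mm [0.61 0.03 9.97] wz deg 0.08
axis [256.9 227.4] groove mouth [257.  210.4]
221 192
```

View pics/j.png

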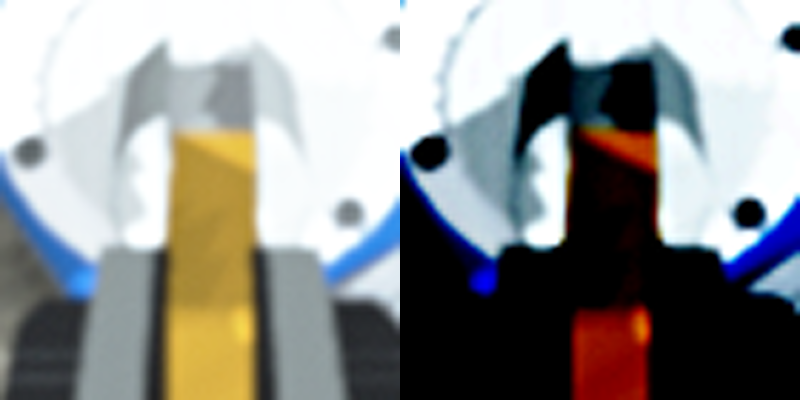

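The groove shows right behind the key: walls at crop x≈168 and 252 (centre 210), key edges 172–255 (centre 213.5). So shift about -0.4 mm in tool y, plus 1.6 mm outward for a radial of ~14.6, then lower gently while watching force.

```bash
python3 -m pendant '[[0.0016,-0.0004,0.01,0,0,0,0],[0,0,0.01,0,0,0,0],[0,0,0,0,0,0,0],[0,0,0.003,0,0,0,0],[0,0,0.003,0,0,0,0],[0,0,0.003,0,0,0,0],[0,0,0,0,0,0,0]]';python3 -c "
from h import *;pose();d=grab('wrist');np.savez('wp7.npz',**d)"; python3 -m pendant '[[0,0,0.003,0,0,0,0],[0,0,0.003,0,0,0,0],[0,0,0,0,0,0,0],[0,0,0,0,0,0,0]]';python3 -c "
from h import *;pose()"
```

```text
clock: 9.2
position: [502.1, -31.5, 155.9]
ee_rot: [0.242, 0.97, -0.0, -0.0]
contact_force: [-0.2, -0.0, 0.5]
gripper_width: 7.5
grasp_force: 58.9
t 9.2 pos [502.09 -31.5  155.94] yaw 2.6528 zax [-7.e-04 -1.e-04 -1.e+00] w 7.5 F [-0.2 -0.   0.5] g 58.9
clock: 9.65
position: [502.3, -31.5, 150.2]
ee_rot: [0.242, 0.97, -0.0, -0.0]
contact_force: [0.5, 0.6, -1.2]
gripper_width: 7.4
grasp_force: 58.9
t 9.65 pos [502.26 -31.49 150.22] yaw 2.6529 zax [-2.e-04 -1.e-04 -1.e+00] w 7.4 F [ 0.5  0.6 -1.2] g 58.9
```

```bash
python3 -m pendant '[[0,0,0.004,0,0,0,0],[0,0,0.004,0,0,0,0],[0,0,0.004,0,0,0,0],[0,0,0.004,0,0,0,0],[0,0,0.003,0,0,0,0],[0,0,0,0,0,0,0],[0,0,0,0,0,0,0]]';python3 - <<'E'
from h import *
pose();d=grab('wrist')
a=pix(d,(515.8,-38.3,100)).round(1);x,y=int(a[0])-40,int(a[1])-60
s=grab('scene');b=pix(s,(508,-35,100)).astype(int)-20
cv2.imwrite('pics/k.png',np.hstack([cv2.resize(d['image'][y:y+80,x:x+80],(400,400)),cv2.resize(s['image'][b[1]:b[1]+45,b[0]:b[0]+45],(400,400))])[:,:,::-1])
E
```

```text
clock: 10.35
position: [502.4, -31.5, 131.3]
ee_rot: [0.242, 0.97, -0.0, -0.0]
contact_force: [-0.2, -0.5, 0.1]
gripper_width: 7.4
grasp_force: 58.9
t 10.35 pos [502.36 -31.49 131.25] yaw 2.6529 zax [-1.e-04 -1.e-04 -1.e+00] w 7.4 F [-0.2 -0.5  0.1] g 58.9
```

View pics/k.png

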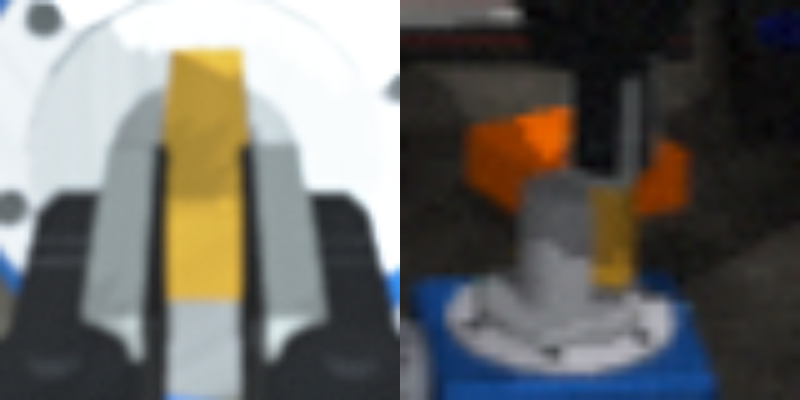

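Key is inside the groove: the shaft flanks it on both sides, and the scene view shows it just above the shoulder. Lowering the last millimetres.

```bash
python3 -m pendant '[[0,0,0.0015,0,0,0,0],[0,0,0.0015,0,0,0,0],[0,0,0,0,0,0,0]]'; python3 -m pendant '[[0,0,0.001,0,0,0,0],[0,0,0,0,0,0,0]]';python3 -m pendant '[[0,0,0.001,0,0,0,0],[0,0,0,0,0,0,0]]'
```

```text
clock: 10.75
position: [502.1, -31.5, 128.1]
ee_rot: [0.242, 0.97, -0.0, -0.0]
contact_force: [-0.9, 0.7, -0.5]
gripper_width: 7.6
grasp_force: 58.9
clock: 10.95
position: [502.2, -31.5, 127.2]
ee_rot: [0.242, 0.97, -0.0, -0.0]
contact_force: [-0.3, -1.2, -0.3]
gripper_width: 7.6
grasp_force: 58.9
clock: 11.15
position: [502.2, -31.5, 126.2]
ee_rot: [0.242, 0.97, -0.0, -0.0]
contact_force: [0.3, -0.2, -1.5]
gripper_width: 7.8
grasp_force: 58.9
```

```bash
python3 -m pendant '[[0,0,0,0,0,0,0.012],[0,0,0,0,0,0,0.016],[0,0,0,0,0,0,0.022],[0,0,0,0,0,0,0.03],[0,0,0,0,0,0,0.03]]'; python3 -m pendant '[[0,0,-0.01,0,0,0,0.03],[0,0,-0.02,0,0,0,0.03],[0,0,-0.03,0,0,0,0.03],[0,0,-0.02,0,0,0,0.03],[0,0,0,0,0,0,0.03],[0,0,0,0,0,0,0.03]]';python3 - <<'E'
from h import *
pose();d=grab('wrist');np.savez('wp8.npz',**d)
a=pix(d,(510,-35,100)).round(1);x,y=int(a[0])-40,int(a[1])-40;print(x,y)
s=grab('scene');np.savez('s8.npz',**s);b=pix(s,(508,-35,90)).astype(int)-22;print(b)
cv2.imwrite('pics/l.png',np.hstack([cv2.resize(d['image'][y:y+80,x:x+80],(400,400)),cv2.resize(s['image'][b[1]:b[1]+45,b[0]:b[0]+45],(400,400))])[:,:,::-1])
E
```

```text
clock: 11.65
position: [502.3, -31.5, 126.4]
ee_rot: [0.242, 0.97, 0.0, 0.0]
contact_force: [-0.3, -0.9, -0.3]
gripper_width: 29.9
grasp_force: 0.0
clock: 12.25
position: [502.2, -31.4, 206.9]
ee_rot: [0.242, 0.97, 0.0, 0.0]
contact_force: [-0.3, 0.0, -0.3]
gripper_width: 29.5
grasp_force: 0.0
t 12.25 pos [502.18 -31.4  206.9 ] yaw 2.6526 zax [ 1.1e-03  7.0e-04 -1.0e+00] w 29.5 F [-0.3  0.  -0.3] g 0.0
217 170
[234 167]
```

View pics/l.png

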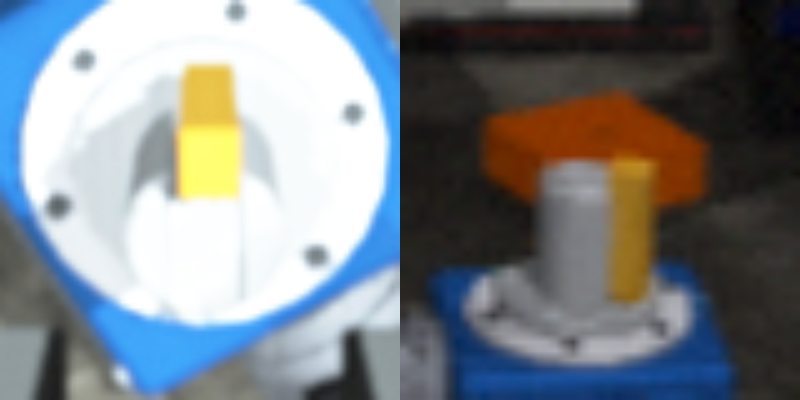

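The key stands upright in the groove (left: top face at (209,162); scene: base on the shoulder at (628,295)). Check its height and radius, then plan the pulley.

```bash
python3 - <<'E'
from h import *
L=lambda n:{k:v for k,v in np.load(n+'.npz').items()}
W,S=L('wp8'),L('s8');f=lambda x,y:(217+x/5-.5,170+y/5-.5)
print('key top tri',tri((W,f(209,161)),(S,(234+235/8.89-.5,167+160/8.89-.5))))
for z in(108,110):
  c=[onz(W,*f(x,y),z) for x,y in((178,126),(240,126),(178,197),(240,197))];print(z,[q[:2].round(1).tolist() for q in c],np.mean(c,0).round(1),'size',np.linalg.norm(c[0]-c[1]).round(1),np.linalg.norm(c[0]-c[2]).round(1))
k=onz(W,*f(209,161.5),108);v=k[:2]-[515.8,-38.3];print('radial',np.hypot(*v),np.arctan2(v[1],v[0]))
# pulley tri from wrist+scene+top: bore centre at boss top
w1,S0,T0=L('wp1'),L('scene0'),L('top0')
u=(217+(571-400)/5-.5,130+215/5-.5)
print('pulley bore @42',onz(w1,*u,42).round(1),'tri',tri((w1,u),(S0,(263+132/400*65*1.5*.985,0)))if 0 else '')
G=w1['image'][130:210,217:297,2]
m=cv2.inRange(G,0,110);n,l,st,ce=cv2.connectedComponentsWithStats(m);print(st,ce)
i=l[43,34];ys,xs=np.nonzero(l==i)
P=np.array([onz(w1,217+x,130+y,42)[:2] for x,y in zip(xs,ys)])
ct=max(cv2.findContours((l==i).astype(np.uint8),0,1)[0],key=len)[:,0]
C=np.array([onz(w1,217+x,130+y,42)[:2] for x,y in ct])
# circle fit on contour excluding keyway (robust)
from scipy.optimize import least_squares
r=least_squares(lambda q:np.hypot(*(C-q[:2]).T)-q[2],[*C.mean(0),15],loss='soft_l1',f_scale=.4);print('bore fit',r.x)
d=np.hypot(*(C-r.x[:2]).T);far=C[d>17.5];print(d.max(),far.round(1).tolist());v=far.mean(0)-r.x[:2];print('keyway az',np.arctan2(v[1],v[0]))
E
```

```text
key top tri (array([500.79309409, -29.16803033, 107.81200831]), [0.08841473972818382, 0.08841473972818378])
108 [[493.3, -30.8], [497.9, -22.0], [503.9, -36.5], [508.7, -27.6]] [500.9 -29.2 108. ] size 9.9 12.1
110 [[492.7, -30.4], [497.3, -21.8], [503.3, -36.1], [508.0, -27.3]] [500.3 -28.9 110. ] size 9.8 12.0
radial 17.457374220051122 2.5935394313692015
pulley bore @42 [457. 281.  42.] tri 
[[   0    0   80   71 3728]
 [   0    0   80   80 2306]
 [  23   32   23   24  366]] [[40.08771459 35.34683476]
 [39.37424111 45.71465742]
 [34.30601093 42.64754098]]
bore fit [456.72655042 280.76649112  12.5392042 ]
16.016431434528005 []
keyway az nan<stdin>:21: RuntimeWarning: Mean of empty slice.
  ret = um.true_divide(
```

Height 107.8, so the key is home on the shoulder. The radial value of 17.5 mixes views that carry opposite camera bias, so I'll fit the shaft circle in this same image, and refit the pulley bore and keyway.

```bash
python3 - <<'E'
from h import *
from scipy.optimize import least_squares
L=lambda n:{k:v for k,v in np.load(n+'.npz').items()}
W=L('wp8');g=cv2.GaussianBlur(W['image'][:,:,0],(1,1),0).astype(int)
pts=[]
for X in list(range(244,252))+list(range(267,273)):
    col=g[190:215,X]; rows=np.nonzero(col<232)[0]
    if len(rows):
        r=rows.max(); a,b=col[r],col[min(r+1,24)];pts.append((X,190+r+(232-a)/max(b-a,1)))
print(np.round(pts,1).tolist())
C=np.array([onz(W,x,y,100)[:2] for x,y in pts])
q=least_squares(lambda q:np.hypot(*(C-q).T)-14,[515,-38],loss='soft_l1',f_scale=.3);print('shaft wp8',q.x,np.abs(q.fun).round(2))
v=np.array([500.85,-29.2])-q.x;print('key rad',np.hypot(*v),np.arctan2(v[1],v[0]))
w=L('wp2');g=w['image'][:,:,0].astype(int);pts=[]
for X in range(245,270):
    col=g[165:185,X];rows=np.nonzero(col<235)[0]
    if len(rows):
        r=rows.max();a,b=col[r],col[min(r+1,19)];pts.append((X,165+r+(235-a)/max(b-a,1)))
C=np.array([onz(w,x,y,100)[:2] for x,y in pts]);q=least_squares(lambda q:np.hypot(*(C-q).T)-14,[515,-38],loss='soft_l1',f_scale=.3);print('shaft wp2',q.x,np.abs(q.fun).round(2).max())
# pulley wp1
w1=L('wp1');G=w1['image'][:,:,2];x0,y0=217,130
np.set_printoptions(linewidth=250,threshold=9999);print(G[y0+28:y0+64:1,x0+20:x0+50])
E
```

```text
[[244.0, 209.7], [245.0, 208.3], [246.0, 207.3], [247.0, 206.9], [248.0, 207.3], [249.0, 208.8], [250.0, 210.4], [251.0, 210.3], [267.0, 204.9], [268.0, 205.4], [269.0, 206.1], [270.0, 207.1], [271.0, 208.2], [272.0, 209.0]]
shaft wp8 [516.88838761 -37.14646146] [0.8  0.83 0.79 0.42 0.37 1.93 3.55 4.04 0.06 0.1  0.09 0.03 0.12 0.04]
key rad 17.899053799042374 2.6815795347545697
shaft wp2 [515.11993316 -37.41008731] 0.62
[[255 255 255 255 255 255 255 255 255 255 255 255 255 255 255 255 255 255 255 255 255 255 255 255 255 255 255 255 255 255]
 [255 255 255 255 255 255 255 255 255 255 255 255 255 255 255 255 255 255 255 255 255 255 255 255 255 255 255 255 255 255]
 [255 255 255 255 255 255 255 255 255 255 255 255 255 255 255 255 255 255 255 255 255 255 255 255 255 255 255 255 255 255]
 [255 255 255 255 255 255 255 255 255 255 255 242 230 215 207 212 226 243 255 255 255 255 255 255 255 255 255 255 255 255]
 [255 255 255 255 255 255 255 255 251 214 167 138 122 111 107 110 123 148 181 229 255 255 255 255 255 255 255 255 255 255]
 [255 255 255 255 255 255 255 229 159 108  79  69  69  72  71
[... 3052 characters left out ...]
253 253 254 255 238 172 138 139 142 147 155 165 179 201 228 247 252 253 253 252 250]
 [253 253 254 254 254 254 254 254 253 253 253 254 255 246 197 157 162 174 190 207 224 236 244 249 252 253 253 253 252 251]
 [253 253 253 254 253 254 254 254 253 254 253 254 254 250 229 211 222 232 242 248 251 254 254 254 253 253 252 252 252 252]
 [253 253 253 253 253 253 253 253 254 254 253 253 253 252 248 246 249 253 255 254 254 254 253 253 253 252 251 252 252 253]
 [253 253 253 253 253 253 253 253 254 253 253 253 253 253 253 253 253 253 254 253 253 252 252 252 252 253 252 252 253 253]
 [254 253 253 253 253 253 253 253 253 253 253 252 252 252 253 253 252 252 252 252 252 252 251 251 253 253 253 253 253 253]]
```

By the wrist estimate the key stands about 2–3 mm too far out, and the scene view agrees (about 17 mm). It needs ≤15 mm for the keyway. I'll nudge it inward with closed fingers from outside, gently, watching force.

```bash
python3 -m pendant '[[0.03,0,0,0,0,0,0],[0,0,0,0,0,0,0],[0,0,0.03,0,0,0,0],[0,0,0.03,0,0,0,0],[0,0,0.03,0,0,0,0],[0,0,0.018,0,0,0,0],[0,0,0,0,0,0,0],[0,0,0,0,0,0,0]]'; python3 - <<'E'
from h import *
p,m=pose();print('radial',m[:2,0]@(p[:2]-[516,-37.7]),'tang',m[:2,1]@(p[:2]-[516,-37.7]))
E
python3 -m pendant '[[-0.003,0,0,0,0,0,0],[-0.003,0,0,0,0,0,0],[-0.002,0,0,0,0,0,0],[-0.002,0,0,0,0,0,0],[0,0,0,0,0,0,0]]'
python3 -m pendant '[[-0.001,0,0,0,0,0,0],[-0.001,0,0,0,0,0,0],[0,0,0,0,0,0,0]]'; python3 -c "
from h import *
p,m=pose();print('radial',m[:2,0]@(p[:2]-[516,-37.7]))"
```

```text
clock: 13.15
position: [476.0, -17.5, 98.1]
ee_rot: [0.242, 0.97, -0.0, -0.0]
contact_force: [0.6, 0.8, -0.2]
gripper_width: -0.2
grasp_force: 0.0
t 13.15 pos [476.03 -17.52  98.09] yaw 2.6533 zax [-1.1e-03 -7.0e-04 -1.0e+00] w -0.2 F [ 0.6  0.8 -0.2] g 0.0
radial 44.76212337200343 tang -0.9324992596496211
clock: 13.65
position: [485.0, -22.2, 98.6]
ee_rot: [0.242, 0.97, 0.0, 0.0]
contact_force: [-0.1, -0.5, 0.5]
gripper_width: -0.0
grasp_force: 0.0
clock: 13.95
position: [486.4, -23.0, 98.3]
ee_rot: [0.242, 0.97, -0.0, -0.0]
contact_force: [-0.1, 0.1, -0.3]
gripper_width: -0.2
grasp_force: 0.0
t 13.95 pos [486.44 -23.03  98.31] yaw 2.6528 zax [-0. -0. -1.] w -0.2 F [-0.1  0.1 -0.3] g 0.0
radial 32.98574184831248
```

```bash
for i in 1; do python3 -m pendant '[[-0.0007,0,0,0,0,0,0],[0,0,0,0,0,0,0]]'|grep -E "pos|contact"; python3 -m pendant '[[-0.0007,0,0,0,0,0,0],[0,0,0,0,0,0,0]]'|grep -E "pos|contact"; done
```

```text
position: [487.0, -23.3, 98.3]
contact_force: [0.2, 0.9, 1.0]
position: [487.6, -23.7, 98.3]
contact_force: [0.5, 0.6, 0.3]
```

```bash
python3 -m pendant '[[-0.0005,0,0,0,0,0,0],[0,0,0,0,0,0,0]]'|grep -E "pos|contact"; python3 -c "
from h import *
p,m=pose();print('radial',m[:2,0]@(p[:2]-[516,-37.7]));d=grab('wrist');np.savez('wp9.npz',**d)"
```

```text
position: [488.0, -23.9, 98.3]
contact_force: [-0.7, -0.1, 0.1]
t 14.55 pos [488.05 -23.94  98.26] yaw 2.6528 zax [-2.e-04 -0.e+00 -1.e+00] w -0.2 F [-0.7 -0.1  0.1] g 0.1
radial 31.13826141148552
```

```bash
python3 -m pendant '[[-0.0005,0,0,0,0,0,0],[0,0,0,0,0,0,0]]'|grep -E "pos|contact"; python3 -m pendant '[[-0.0005,0,0,0,0,0,0],[0,0,0,0,0,0,0]]'|grep -E "pos|contact";
```

```text
position: [488.5, -24.2, 98.3]
contact_force: [-0.4, 0.8, 0.0]
position: [489.0, -24.4, 98.3]
contact_force: [0.0, 0.7, -0.3]
```

```bash
python3 -m pendant '[[-0.0005,0,0,0,0,0,0],[0,0,0,0,0,0,0]]'|grep -E "pos|contact"; python3 - <<'E'
from h import *
p,m=pose();W=grab('wrist');np.savez('wp10.npz',**W)
h=cv2.cvtColor(W['image'],cv2.COLOR_RGB2HSV);mm=cv2.inRange(h,(18,110,120),(35,255,255));c=pix(W,p+m@[-17,0,-8]).astype(int);print('expected key top px',c)
n,l,s,ce=cv2.connectedComponentsWithStats(mm);print([(s[i].tolist(),ce[i].round(1).tolist()) for i in range(1,n) if s[i,4]>15])
E
```

```text
position: [489.0, -24.5, 98.3]
contact_force: [-2.8, 1.4, 0.9]
t 15.2 pos [488.98 -24.49  98.29] yaw 2.6528 zax [-9.e-04  2.e-04 -1.e+00] w 0.4 F [-2.8  1.4  0.9] g 1.5
expected key top px [256 315]
[([0, 302, 58, 67, 2347], [23.6, 336.2]), ([252, 312, 11, 16, 154], [257.2, 320.1])]
```

Force of 3 N at radial 30.1, so the key is now seated on the groove floor (centre about 13.5 mm). Backing off and moving to the pulley.

```bash
python3 -m pendant '[[0.015,0,0,0,0,0,0],[0.01,0,0,0,0,0,0],[0,0,-0.04,0,0,0,0],[0,0,-0.04,0,0,0,0],[0,0,-0.03,0,0,0,0],[0,0,0,0,0,0,0],[0,0,0,0,0,0,0.0854],[0,0,0,0,0,0,0.0854]]'; python3 - <<'E'
from h import *
W=grab('wrist');np.savez('wp11.npz',**W)
mm=cv2.inRange(cv2.cvtColor(W['image'],cv2.COLOR_RGB2HSV),(20,60,170),(35,255,255));n,l,s,ce=cv2.connectedComponentsWithStats(mm)
e=pix(W,(504.4,-31.4,108));print('exp',e,[(s[i].tolist(),ce[i].round(1).tolist()) for i in range(1,n) if s[i,4]>15 and abs(ce[i]-e).max()<40])
x,y=e.astype(int);print(W['image'][y-14:y+14,x-9:x+10,2])
todo((456,278,206),2.966)
E
```

```text
clock: 16.05
position: [466.5, -13.0, 207.3]
ee_rot: [0.242, 0.97, -0.0, -0.001]
contact_force: [-0.2, 0.6, -0.7]
gripper_width: 28.6
grasp_force: 0.0
exp [258.74952494 250.90298773] [([253, 225, 13, 32, 348], [259.2, 240.6])]
[[154 155 152 145 129 100  78  72  72  71  70  69  69  68  79 122 177 213
  222]
 [155 156 152 143 129 101  80  70  71  70  69  67  68  68  76 116 172 210
  222]
 [153 155 153 144 129 101  76  71  71  69  69  69  68  68  76 113 171 212
  222]
 [155 156 151 143 128  98  75  69  70  69  70  68  68  69  74 113 170 212
  222]
 [156 156 152 142 126  95  72  68  68  68  72  71  69  68  75 111 169 210
  223]
 [157 155 151 141 123  92  71  65  68  70  70  70  69  70  72 108 166 209
  224]
 [154 155 152 143 125  90  70  68  69  68  70  71  70  68  73 103 159 209
  223]
 [154 154 151 141 123  93  72  73  73  74  75  77  77  73  74 102 159 208
  223]
 [154 152 151 141 125  95  82  83  83  86  87  87  85  86  86 108 160 206
  223]
 [153 152 149 139 124  97  91  94  94  95  98  98  96  94  96 114 160 203
  222]
 [153 154 152 141 122  95  90  99 103 102 102 101 100  98  99 1
[... 856 characters left out ...]
8 248 247 246 246 247 247 247 246 239 229 239
  251]
 [255 254 253 254 255 255 255 253 253 253 253 253 253 254 254 250 238 241
  251]
 [255 254 252 253 254 254 254 252 252 252 252 253 253 253 253 251 240 241
  251]
 [255 254 252 253 254 254 253 252 252 252 252 252 252 253 253 250 239 241
  251]
 [255 254 253 253 254 254 253 252 252 252 252 253 253 253 252 249 238 242
  251]
 [255 254 253 254 254 254 254 252 252 252 252 252 252 252 252 249 238 241
  251]
 [255 254 253 254 254 254 254 253 252 252 252 252 252 252 253 249 238 241
  251]]
t 16.1 pos [466.53 -13.07 207.05] yaw 2.6527 zax [-2.6e-03 -6.0e-04 -1.0e+00] w 35.6 F [ 0.3  0.3 -0.1] g 0.0
shift tool mm [145.99 252.03   0.9 ] wz deg -17.95
```

Key now at expected pixel (259,250.5), so it's seated. On to the pulley.

```bash
python3 -m pendant '[[0.0209,0.036,0,0,0,0,0.0854],[0.0209,0.036,0,0,0,0,0.0854],[0.0209,0.036,0,0,0,0,0.0854],[0.0209,0.036,0,0,0,0,0.0854],[0.0209,0.036,0,0,0,0,0.0854],[0.0209,0.036,0,0,0,0,0.0854],[0.0206,0.036,0,0,0,0,0.0854],[0,0,0,0,0,-5.98,0.0854],[0,0,0,0,0,-5.98,0.0854],[0,0,0,0,0,-5.98,0.0854],[0,0,0,0,0,0,0.0854],[0,0,0,0,0,0,0.0854]]'; python3 -m pendant '[[0,0,0,0,0,0,0.0854],[0,0,0,0,0,0,0.0854]]'>/dev/null; cat > pl.py <<'E'
from h import *
from scipy.optimize import least_squares
def bore(W,guess,z=42):
    c=pix(W,guess).astype(int);x0,y0=c-45
    g=cv2.resize(W['image'][y0:y0+90,x0:x0+90,2],None,fx=4,fy=4,interpolation=cv2.INTER_LINEAR)
    m=cv2.inRange(g,0,205);n,l,s,ce=cv2.connectedComponentsWithStats(m)
    i=min((i for i in range(1,n) if 3000<s[i,4]<25000),key=lambda i:np.hypot(*(ce[i]-180)))
    ct=max(cv2.findContours((l==i).astype(np.uint8),0,1)[0],key=len)[:,0]
    C=np.array([onz(W,x0+(u+.5)/4-.5,y0+(v+.5)/4-.5,z)[:2] for u,v in ct])
    q=np.array([*C.mean(0),15.])
    for k in range(6):
        d=np.hypot(*(C-q[:2]).T); ok=abs(d-q[2])<(3 if k<3 else .9); q=least_squares(lambda q:np.hypot(*(C[ok]-q[:2]).T)-q[2],q).x
    d=np.hypot(*(C-q[:2]).T);far=C[d>q[2]+3.5];v=far.mean(0)-q[:2]
    print('bore',q.round(2),'n',ok.sum(),len(C),'keyway far',round(d.max(),1),'az',np.arctan2(v[1],v[0]).round(3),'w',len(far));return q
E
python3 - <<'E'
from pl import *
L=lambda n:{k:v for k,v in np.load(n+'.npz').items()}
W=grab('wrist');np.savez('wp12.npz',**W);p,m=pose()
bore(L('wp1'),(457,280,42));bore(W,(456,278,42))
E
```

```text
clock: 17.3
position: [456.5, 277.9, 207.3]
ee_rot: [0.089, 0.996, -0.001, -0.001]
contact_force: [-0.7, 0.7, 0.5]
gripper_width: 85.3
grasp_force: 0.0
t 17.55 pos [456.76 278.05 208.24] yaw 2.9651 zax [-1.e-04 -1.e-04 -1.e+00] w 85.5 F [0.5 0.5 0.1] g 0.0
bore [456.26 281.18  14.52] n 238 306 keyway far 21.0 az 2.985 w 50
bore [452.64 283.16  14.89] n 130 337 keyway far 17.8 az nan w 0pl.py:13: RuntimeWarning: Mean of empty slice.
  d=np.hypot(*(C-q[:2]).T);far=C[d>q[2]+3.5];v=far.mean(0)-q[:2]
  ret = um.true_divide(
```

```bash
python3 - <<'E'
from pl import *
L=lambda n:{k:v for k,v in np.load(n+'.npz').items()}
for n in('wp1','wp12'):
    W=L(n);c=pix(W,(456,280,22)).astype(int);x0,y0=c-60
    G=cv2.cvtColor(W['image'][y0:y0+120,x0:x0+120],cv2.COLOR_RGB2GRAY)
    for t in(185,215):
        l=cv2.connectedComponentsWithStats(cv2.inRange(G,t,255));i=1+np.argmax(l[2][1:,4]);ct=max(cv2.findContours((l[1]==i).astype(np.uint8),0,1)[0],key=len)[:,0]
        C=np.array([onz(W,x0+u,y0+v,22)[:2] for u,v in ct]);q=least_squares(lambda q:np.hypot(*(C-q[:2]).T)-q[2],[456,280,40],loss='soft_l1',f_scale=.5);print(n,t,q.x.round(2),len(C),np.median(abs(q.fun)).round(2))
    if n=='wp12':
        for t in(90,120,150,180):
            c=pix(W,(456,280,42)).astype(int);x0,y0=c-40;l,lab,s,ce=cv2.connectedComponentsWithStats(cv2.inRange(cv2.resize(W['image'][y0:y0+80,x0:x0+80,2],None,fx=4,fy=4),t,255)^255)
            print(t,[(s[i].tolist()) for i in range(1,l) if s[i,4]>800])
E
```

```text
wp1 185 [456.53 280.83  40.17] 181 0.29
wp1 215 [456.47 280.98  39.75] 179 0.32
wp12 185 [456.32 280.94  40.79] 233 0.71
wp12 215 [457.81 281.73  39.18] 299 2.01
90 [[243, 0, 77, 106, 3218], [0, 27, 58, 94, 1678], [120, 89, 100, 103, 5808], [258, 171, 62, 149, 3491]]
120 [[240, 0, 80, 113, 3471], [0, 11, 75, 251, 5972], [118, 87, 103, 107, 7415], [231, 161, 89, 159, 6677]]
150 [[0, 0, 102, 320, 12366], [238, 0, 82, 120, 3687], [117, 86, 106, 111, 8088], [178, 153, 142, 167, 8951]]
180 [[0, 0, 320, 320, 33488], [116, 85, 109, 118, 8934]]
```

Both views agree: pulley at (456.4,281.0), keyway azimuth 2.985. Descending to grip the boss.

```bash
python3 -m pendant '[[0.0009,0.0028,0.04,0,0,-1.1,0.0854],[0,0,0.04,0,0,0,0.0854],[0,0,0.03,0,0,0,0.0854],[0,0,0.03,0,0,0,0.08],[0,0,0,0,0,0,0.08],[0,0,0,0,0,0,0.08]]'; python3 -c "
from h import *;todo((456.4,281,46),2.985)"
```

```text
clock: 18.15
position: [456.7, 281.3, 68.7]
ee_rot: [0.078, 0.997, -0.0, 0.0]
contact_force: [-0.7, 1.0, 0.7]
gripper_width: 80.1
grasp_force: 0.0
t 18.15 pos [456.72 281.26  68.67] yaw 2.9854 zax [ 2.e-04 -5.e-04 -1.e+00] w 80.1 F [-0.7  1.   0.7] g 0.0
shift tool mm [ 0.29 -0.29 22.67] wz deg 0.02
```

```bash
python3 -m pendant '[[0,0,0.012,0,0,0,0.08],[0,0,0.010,0,0,0,0.08],[0,0,0,0,0,0,0.07],[0,0,0,0,0,0,0.062],[0,0,0,0,0,0,0.045],[0,0,0,0,0,0,0.04],[0,0,0,0,0,0,0.04],[0,0,0,0,0,0,0.04]]'; python3 -m pendant '[[0,0,-0.01,0,0,0,0.04],[0,0,-0.02,0,0,0,0.04],[0,0,-0.02,0,0,0,0.04],[0,0,0,0,0,0,0.04]]';python3 -c "
from h import *;pose()"
```

```text
clock: 18.95
position: [456.8, 281.6, 47.2]
ee_rot: [0.078, 0.997, 0.001, 0.001]
contact_force: [-1.6, 0.1, 6.2]
gripper_width: 51.9
grasp_force: 63.3
clock: 19.35
position: [457.4, 282.2, 98.8]
ee_rot: [0.078, 0.997, 0.002, 0.002]
contact_force: [0.5, 1.0, -1.3]
gripper_width: 51.8
grasp_force: 63.1
t 19.35 pos [457.45 282.16  98.83] yaw 2.9855 zax [ 0.0038  0.0039 -1.    ] w 51.8 F [ 0.5  1.  -1.3] g 63.1
```

```bash
python3 -m pendant '[[0,0,-0.04,0,0,0,0.04],[0,0,-0.042,0,0,0,0.04],[0,0,0,0,0,0,0.04],[0,0,0,0,0,0,0.04]]';python3 -c "
from h import *;todo((516.4,-37.9,180),2.62)"
```

```text
clock: 19.75
position: [455.9, 280.9, 178.2]
ee_rot: [0.078, 0.997, 0.001, -0.0]
contact_force: [-0.0, -0.6, -2.6]
gripper_width: 51.9
grasp_force: 63.7
t 19.75 pos [455.91 280.94 178.23] yaw 2.9845 zax [-3.e-04  1.e-03 -1.e+00] w 51.9 F [-0.  -0.6 -2.6] g 63.7
shift tool mm [-109.64 -305.44   -2.12] wz deg 20.88
```

```bash
python3 -m pendant '[[-0.0137,-0.0382,0,0,0,0,0.04],[-0.0137,-0.0382,0,0,0,0,0.04],[-0.0137,-0.0382,0,0,0,0,0.04],[-0.0137,-0.0382,0,0,0,0,0.04],[-0.0137,-0.0382,0,0,0,0,0.04],[-0.0137,-0.0382,0,0,0,0,0.04],[-0.0137,-0.0382,0,0,0,0,0.04],[-0.0137,-0.0380,0,0,0,0,0.04],[0,0,0,0,0,6.96,0.04],[0,0,0,0,0,6.96,0.04],[0,0,0,0,0,6.96,0.04],[0,0,0,0,0,0,0.04]]';python3 -m pendant '[[0,0,0,0,0,0,0.04],[0,0,0,0,0,0,0.04],[0,0,0,0,0,0,0.04]]'>/dev/null;python3 - <<'E'
from h import *
todo((516.4,-37.9,180),2.62);p,m=pose()
W=grab('wrist');np.savez('wp13.npz',**W)
# keyway + bore seen against: key visible through keyway?
mm=cv2.inRange(cv2.cvtColor(W['image'],cv2.COLOR_RGB2HSV),(18,80,60),(35,255,255));n,l,s,ce=cv2.connectedComponentsWithStats(mm)
print('key exp',pix(W,(504.3,-31.4,108)).round(1),'bore top exp',pix(W,p+m@[.3,0,5]).round(1),'keyway',pix(W,p+m@[18,0,5]).round(1),'keyway bottom',pix(W,p+m@[18,0,47]).round(1))
print([(s[i].tolist(),ce[i].round(1).tolist()) for i in range(1,n) if s[i,4]>8])
E
```

```text
clock: 20.95
position: [515.6, -38.1, 175.9]
ee_rot: [0.258, 0.966, -0.001, -0.002]
contact_force: [0.1, -0.0, -2.6]
gripper_width: 51.7
grasp_force: 63.8
t 21.25 pos [516.81 -37.53 177.9 ] yaw 2.622 zax [-8.e-04 -1.e-04 -1.e+00] w 51.6 F [ 0.4  0.8 -0.9] g 63.8
shift tool mm [ 0.18 -0.52 -2.1 ] wz deg 0.11
t 21.25 pos [516.81 -37.53 177.9 ] yaw 2.622 zax [-8.e-04 -1.e-04 -1.e+00] w 51.6 F [ 0.4  0.8 -0.9] g 63.8
key exp [255.5 199.8] bore top exp [256.5 268.4] keyway [256.4 235.9] keyway bottom [256.6 205.5]
[([35, 230, 67, 62, 1855], [69.3, 259.7]), ([41, 270, 11, 6, 23], [46.0, 272.5]), ([360, 368, 7, 8, 43], [363.3, 371.5]), ([373, 375, 30, 9, 156], [389.9, 380.4])]
```

```bash
python3 -m pendant '[[0.0002,-0.0005,0.01,0,0,0,0.04],[0,0,0.009,0,0,0,0.04],[0,0,0,0,0,0,0.04],[0,0,0,0,0,0,0.04]]';python3 -m pendant '[[0,0,0.0015,0,0,0,0.04],[0,0,0.0015,0,0,0,0.04],[0,0,0,0,0,0,0.04]]';python3 -c "
from h import *;pose()"
```

```text
clock: 21.7
position: [516.4, -38.1, 158.8]
ee_rot: [0.257, 0.966, -0.0, -0.0]
contact_force: [0.1, -0.1, -2.1]
gripper_width: 51.8
grasp_force: 63.8
clock: 22.0
position: [516.6, -38.0, 156.3]
ee_rot: [0.257, 0.966, 0.0, -0.0]
contact_force: [0.1, -0.9, -2.2]
gripper_width: 52.0
grasp_force: 63.8
t 22.0 pos [516.55 -37.98 156.27] yaw 2.6207 zax [-1.e-04  0.e+00 -1.e+00] w 52.0 F [ 0.1 -0.9 -2.2] g 63.8
```

```bash
python3 -m pendant '[[0,0,0.0015,0,0,0,0.04],[0,0,0.0005,0,0,0,0.04],[0,0,0,0,0,0,0.04]]';python3 -c "
from h import *;pose()"
```

```text
clock: 22.3
position: [516.5, -38.0, 154.2]
ee_rot: [0.257, 0.966, -0.0, -0.0]
contact_force: [0.3, 0.4, -2.0]
gripper_width: 51.9
grasp_force: 63.8
t 22.3 pos [516.53 -38.01 154.24] yaw 2.6208 zax [-1.e-04 -0.e+00 -1.e+00] w 51.9 F [ 0.3  0.4 -2. ] g 63.8
```

```bash
python3 -m pendant '[[0,0,0.001,0,0,0,0.04],[0,0,0.001,0,0,0,0.04],[0,0,0,0,0,0,0.04]]'|grep -E "pos|cont|ee"
```

```text
position: [516.5, -38.0, 152.1]
ee_rot: [0.258, 0.966, -0.0, -0.0]
contact_force: [0.2, -0.1, -1.1]
```

```bash
python3 -m pendant '[[0,0,0.001,0,0,0,0.04],[0,0,0.001,0,0,0,0.04],[0,0,0,0,0,0,0.04]]'|grep -E "pos|cont|ee"
```

```text
position: [516.5, -38.0, 150.1]
ee_rot: [0.258, 0.966, -0.0, -0.0]
contact_force: [0.2, 0.6, -1.1]
```

```bash
python3 -m pendant '[[0,0,0.001,0,0,0,0.04],[0,0,0.001,0,0,0,0.04],[0,0,0,0,0,0,0.04]]'|grep -E "pos|cont|ee"
```

```text
position: [516.5, -38.0, 148.1]
ee_rot: [0.258, 0.966, -0.0, -0.0]
contact_force: [0.6, 0.2, -1.8]
```

Key has entered the keyway, no force. Now the shaft mouth.

```bash
python3 -m pendant '[[0,0,0.001,0,0,0,0.04],[0,0,0.001,0,0,0,0.04],[0,0,0,0,0,0,0.04]]'|grep -E "pos|cont|ee"
```

```text
position: [516.5, -38.0, 146.1]
ee_rot: [0.258, 0.966, -0.0, -0.0]
contact_force: [-0.7, -0.6, -1.3]
```

```bash
python3 -m pendant '[[0,0,0.001,0,0,0,0.04],[0,0,0.001,0,0,0,0.04],[0,0,0,0,0,0,0.04]]'|grep -E "pos|cont|ee"
```

```text
position: [516.5, -38.0, 144.1]
ee_rot: [0.257, 0.966, -0.0, -0.0]
contact_force: [-0.0, -0.3, -2.0]
```

```bash
python3 -m pendant '[[0,0,0.001,0,0,0,0.04],[0,0,0.001,0,0,0,0.04],[0,0,0,0,0,0,0.04]]'|grep -E "pos|cont|ee"
```

```text
position: [516.5, -38.0, 142.1]
ee_rot: [0.258, 0.966, -0.0, -0.0]
contact_force: [0.1, -0.8, -1.7]
```

```bash
python3 -m pendant '[[0,0,0.0015,0,0,0,0.04],[0,0,0.0015,0,0,0,0.04],[0,0,0.0015,0,0,0,0.04],[0,0,0,0,0,0,0.04]]'|grep -E "pos|cont|ee"
```

```text
position: [516.4, -38.0, 137.5]
ee_rot: [0.258, 0.966, -0.0, -0.0]
contact_force: [0.4, 0.4, -0.5]
```

```bash
python3 -m pendant '[[0,0,0.0015,0,0,0,0.04],[0,0,0.0015,0,0,0,0.04],[0,0,0.0015,0,0,0,0.04],[0,0,0,0,0,0,0.04]]'|grep -E "pos|cont|ee"
```

```text
position: [516.4, -38.0, 133.0]
ee_rot: [0.258, 0.966, -0.0, -0.0]
contact_force: [-0.7, -0.2, -1.0]
```

```bash
python3 -m pendant '[[0,0,0.0015,0,0,0,0.04],[0,0,0.0015,0,0,0,0.04],[0,0,0.0015,0,0,0,0.04],[0,0,0,0,0,0,0.04]]'|grep -E "pos|cont|ee"
```

```text
position: [516.4, -38.0, 128.5]
ee_rot: [0.258, 0.966, -0.0, -0.0]
contact_force: [0.1, 0.2, -1.7]
```

Underside is at about 81 mm. Next is the plunger (76) in 1 mm steps.

```bash
python3 -m pendant '[[0,0,0.001,0,0,0,0.04],[0,0,0.001,0,0,0,0.04],[0,0,0,0,0,0,0.04]]'|grep -E "pos|cont|ee"
```

```text
position: [516.5, -38.0, 126.7]
ee_rot: [0.258, 0.966, -0.0, -0.0]
contact_force: [0.3, 0.7, -2.2]
```

```bash
python3 -m pendant '[[0,0,0.001,0,0,0,0.04],[0,0,0.001,0,0,0,0.04],[0,0,0,0,0,0,0.04]]'|grep -E "pos|cont|ee"
```

```text
position: [516.5, -38.0, 124.6]
ee_rot: [0.258, 0.966, -0.0, -0.0]
contact_force: [0.4, -0.2, -2.2]
```

```bash
python3 -m pendant '[[0,0,0.001,0,0,0,0.04],[0,0,0.001,0,0,0,0.04],[0,0,0,0,0,0,0.04]]'|grep -E "pos|cont|ee"
```

```text
position: [516.9, -38.0, 122.8]
ee_rot: [0.257, 0.966, 0.0, 0.0]
contact_force: [-0.3, -0.5, -0.8]
```

```bash
python3 -m pendant '[[0,0,0.001,0,0,0,0.04],[0,0,0.001,0,0,0,0.04],[0,0,0,0,0,0,0.04]]'|grep -E "pos|cont|ee"
```

```text
position: [516.9, -38.2, 121.0]
ee_rot: [0.257, 0.966, -0.0, 0.0]
contact_force: [0.9, -1.7, -0.9]
```

```bash
python3 -m pendant '[[0,0,0.001,0,0,0,0.04],[0,0,0.001,0,0,0,0.04],[0,0,0,0,0,0,0.04]]'|grep -E "pos|cont|ee"
```

```text
position: [516.8, -38.2, 118.7]
ee_rot: [0.257, 0.966, -0.0, 0.0]
contact_force: [0.0, -2.2, -0.4]
```

```bash
python3 -m pendant '[[0,0,0.001,0,0,0,0.04],[0,0,0.001,0,0,0,0.04],[0,0,0,0,0,0,0.04]]'|grep -E "pos|cont|ee"
```

```text
position: [516.8, -38.0, 116.6]
ee_rot: [0.258, 0.966, 0.0, 0.0]
contact_force: [1.5, -3.4, -0.8]
```

```bash
python3 -m pendant '[[0,0,0.001,0,0,0,0.04],[0,0,0.001,0,0,0,0.04],[0,0,0,0,0,0,0.04]]'|grep -E "pos|cont|ee"
```

```text
position: [516.7, -37.9, 114.6]
ee_rot: [0.257, 0.966, 0.0, 0.0]
contact_force: [2.4, -2.8, -0.2]
```

```bash
python3 -m pendant '[[0,0,0.001,0,0,0,0.04],[0,0,0.001,0,0,0,0.04],[0,0,0,0,0,0,0.04]]'|grep -E "pos|cont|ee"
```

```text
position: [516.7, -37.9, 112.6]
ee_rot: [0.258, 0.966, 0.0, 0.0]
contact_force: [3.0, -2.5, -1.6]
```

```bash
python3 -m pendant '[[0,0,0.001,0,0,0,0.04],[0,0,0.0005,0,0,0,0.04],[0,0,0,0,0,0,0.04]]'|grep -E "pos|cont|ee"
```

```text
position: [516.7, -38.0, 111.2]
ee_rot: [0.257, 0.966, 0.0, 0.0]
contact_force: [2.7, -2.3, 0.1]
```

Underside about 64; final millimetres in 0.5 mm steps.

```bash
python3 -m pendant '[[0,0,0.0005,0,0,0,0.04],[0,0,0.0005,0,0,0,0.04],[0,0,0,0,0,0,0.04]]'|grep -E "pos|cont|ee"
```

```text
position: [516.7, -37.9, 110.2]
ee_rot: [0.258, 0.966, 0.0, 0.0]
contact_force: [2.9, -3.0, -1.3]
```

```bash
python3 -m pendant '[[0,0,0.0005,0,0,0,0.04],[0,0,0,0,0,0,0.04]]'|grep -E "pos|cont|ee"
```

```text
position: [516.7, -38.0, 109.8]
ee_rot: [0.257, 0.966, 0.0, 0.0]
contact_force: [2.6, -3.7, 0.1]
```

```bash
python3 -m pendant '[[0,0,0.0005,0,0,0,0.04],[0,0,0,0,0,0,0.04]]'|grep -E "pos|cont|ee"
```

```text
position: [516.8, -38.0, 109.3]
ee_rot: [0.257, 0.966, 0.0, 0.0]
contact_force: [3.2, -3.2, 1.0]
```

```bash
python3 -m pendant '[[0,0,0.0005,0,0,0,0.04],[0,0,0,0,0,0,0.04]]'|grep -E "pos|cont|ee"
```

```text
position: [516.9, -38.1, 109.2]
ee_rot: [0.257, 0.966, 0.0, 0.0]
contact_force: [2.6, -3.0, 3.2]
```

```bash
python3 -m pendant '[[0,0,0.0003,0,0,0,0.04],[0,0,0,0,0,0,0.04]]'|grep -E "pos|cont|ee"
```

```text
position: [516.9, -38.1, 109.2]
ee_rot: [0.257, 0.966, 0.0, 0.0]
contact_force: [2.3, -3.2, 5.8]
```

Hard stop at TCP 109.2 = 62 + 47.2, so the pulley is home. Release and rise.

```bash
python3 -m pendant '[[0,0,0.0003,0,0,0,0.04],[0,0,0,0,0,0,0.04],[0,0,0,0,0,0,0.06],[0,0,0,0,0,0,0.07],[0,0,0,0,0,0,0.08],[0,0,0,0,0,0,0.0854],[0,0,0,0,0,0,0.0854]]'; python3 -m pendant '[[0,0,-0.02,0,0,0,0.0854],[0,0,-0.03,0,0,0,0.0854],[0,0,-0.04,0,0,0,0.0854],[0,0,-0.03,0,0,0,0.0854],[0,0,0,0,0,0,0.0854],[0,0,0,0,0,0,0.0854]]'; python3 - <<'E'
from pl import *
pose();W=grab('wrist');S=grab('scene');np.savez('wp14.npz',**W);np.savez('s14.npz',**S)
for n,z,r,lo in(('boss',104,27,None),('rim',84,40,None)):
    c=pix(W,(516.3,-37.9,z)).astype(int);print(n,'exp c',c,'front edge',pix(W,(516.3-.87*r,-37.9+.49*r,z)).round(1),'back',pix(W,(516.3+.87*r,-37.9-.49*r,z)).round(1))
mm=cv2.inRange(cv2.cvtColor(W['image'],cv2.COLOR_RGB2HSV),(18,70,120),(38,255,255));n,l,s,ce=cv2.connectedComponentsWithStats(mm);print('key',[(s[i].tolist(),ce[i].round(1).tolist()) for i in range(1,n) if s[i,4]>15 and abs(ce[i][0]-256)<60],'exp',pix(W,(504.4,-31.4,108)).round(1))
# scene: column at axis: rim bottom/boss top rows
b=pix(S,(516.3,-37.9,104));x=int(round(b[0]));print('scene boss-top-centre',b.round(1),'near boss edge top',pix(S,(516,-11,104)).round(1),'rim top near',pix(S,(516,2,84)).round(1),'rim bottom near',pix(S,(516,2,62)).round(1))
for y in range(178,222):print(y,S['image'][y,x-1].tolist(),end=' ')
E
```

```text
clock: 29.8
position: [516.3, -37.9, 107.9]
ee_rot: [0.258, 0.966, -0.0, -0.0]
contact_force: [0.3, 0.2, 0.7]
gripper_width: 85.4
grasp_force: 0.0
clock: 30.4
position: [516.4, -37.8, 228.5]
ee_rot: [0.258, 0.966, 0.001, 0.0]
contact_force: [-0.1, -0.3, -0.3]
gripper_width: 85.6
grasp_force: 0.0
t 30.4 pos [516.41 -37.83 228.54] yaw 2.6204 zax [ 1.e-03  9.e-04 -1.e+00] w 85.6 F [-0.1 -0.3 -0.3] g 0.0
boss exp c [256 194] front edge [256.3 164.9] back [256.8 222.4]
rim exp c [256 188] front edge [256.2 146.4] back [256.9 226.4]
key [([251, 173, 12, 15, 171], [256.5, 179.7])] exp [256.2 181.1]
scene boss-top-centre [253.9 184.6] near boss edge top [254.9 188.5] rim top near [255.1 197.3] rim bottom near [254.9 204.6]
178 [114, 50, 12] 179 [138, 54, 0] 180 [141, 54, 0] 181 [157, 85, 38] 182 [178, 171, 176] 183 [184, 182, 191] 184 [161, 161, 167] 185 [150, 153, 159] 186 [146, 148, 153] 187 [153, 154, 161] 188 [173, 176, 181] 189 [191, 192, 198] 190 [162, 159, 168] 191 [151, 152, 158] 192 [155, 152, 161] 193 [154, 154, 160] 194 [156, 155, 162] 195 [151, 150, 158] 196 [150, 154, 159] 197 [172, 173, 179] 198 [151, 150, 158] 199 [53, 51, 53] 200 [20, 18, 15] 201 [17, 17, 17] 202 [16, 15, 18] 203 [12, 12, 14] 204 [59, 57, 59] 205 [87, 85, 91] 206 [72, 69, 71] 207 [146, 146, 151] 208 [51, 71, 112] 209 [24, 76, 148] 210 [14, 62, 126] 211 [20, 57, 113] 212 [23, 74, 148] 213 [17, 55, 114] 214 [19, 54, 106] 215 [18, 53, 106] 216 [20, 73, 144] 217 [12, 54, 110] 218 [20, 55, 107] 219 [10, 46, 87] 220 [14, 49, 99] 221 [5, 49, 100]
```

The scene edges match the home position (boss rim at row 188.5, rim top 198, rim bottom about 204), and the key top is where expected. Handing in.

```bash
python3 -c "
from h import *;print(arm.job_done())"
```

```text
the job is handed in; nothing more can be done
None
```

The job is handed in: the key is on the shoulder in the groove, the pulley came to a firm stop at the home height with the key in its keyway, and both are released; no verdict was returned.

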